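# Shut down the air-driven shaker and unload it

## Task

Shut down the air-driven shaker and unload it: first set its three-position toggle from forward to the centre off detent without throwing it over into reverse, next vent the line by pulling the spring sleeve of the quick coupler fully back and letting it snap forward again, then slide the red transport lock to its end stop on the red-marked side. After that stand every amber jar from the shaker's platform upright in the blue tray, and leave the switch off, the lock home and the other glassware where it stands.

Things in the scene. Friction and masses are not known exactly. Their poses are not given: they have to be found in the camera images.
- shaker: White platform shaker, 285 x 250 mm, fixed to the table. Origin: centre of its footprint on the table; x away from the robot at yaw 0, y left, z up. Front part (-x) is a control ledge 55 mm high (top at z 0.0565) with toggle and lock; the black-matted platform behind it (local x from -0.055 to 0.14, y +-0.12) has its surface at z 0.075 and does not move.
- platform (a point): Centre of the platform's top surface, 75 mm above the table, at local (0.042, 0, 0.075) of the shaker; axes as the shaker's.
- toggle (a joint): Angle of the toggle lever (rad): +0.45 = forward detent (leaning to the shaker's left, +y), 0 = centre off detent (lever upright), -0.45 = reverse detent (leaning to -y). The detents are sprung: between about +0.27 and -0.27 the lever pulls itself to the centre, beyond that to the nearer side; about 3 N at the grip moves it over. It starts in forward.
- toggle_tip (a point): Grip point of the toggle, on the axis of its black round handle (14 mm diameter, the handle reaches 12 mm beyond this point and 20 mm below it), 45 mm from the pivot. The pivot is at local (-0.105, 0.08, 0.064) of the shaker; the lever swings in the shaker's y-z plane, so upright this point is at local (-0.105, 0.08, 0.109).
- lock (a joint): Travel of the red transport lock grip (m): 0 = released, 0.06 = fully home against its end stop at the red mark. It slides towards the shaker's -y (right) and stays where it is left; friction about 2 N.
- lock_grip (a point): Point in the lock's red upright grip, 10 mm below its top, 31.5 mm above the ledge; the grip is 14 mm wide along the slide (shaker's y), 28 mm across it (x), 36 mm tall. At joint 0 it is at local (-0.105, -0.025, 0.088) of the shaker.
- coupler: Brass and steel air quick coupler fixed on a dark bracket, footprint 60 x 160 mm. Origin: centre of its footprint on the table; the coupler's axis runs along local y (about towards the robot), 65 mm above the table. The steel bracket post is at local y 0.057 to 0.071, up to 78 mm high; a brass neck 26 mm in diameter stands at y 0.041 to 0.057.
- sleeve (a joint): Travel of the spring sleeve (m): 0 = forward (rest), 0.014 = fully back at its stop. It moves towards the coupler's +y (towards the bracket post); the spring pushes it forward with about 3 N at rest and 8 N fully back.
- sleeve_mid (a point): Centre of the sleeve, on the coupler's axis; the sleeve is a metal ring with blue lines, 31 mm diameter (34 mm at its two rims), 38 mm long along the coupler's y. Axes as the coupler's.
- tray: Shallow blue open tray, 220 mm (x) by 190 mm (y) outside, walls 5 mm thick and 22 mm high, floor 5 mm thick, fixed to the table. Origin: centre of its underside, axes along its sides.
- jar_1: Squat amber glass jar with black lid and white label, round, 54 mm diameter, 60 mm tall, about 0.15 kg. Origin: centre of its underside; z up along the jar. Three or four of the four jars are present; they start upright on the shaker's platform. Absent: None.
- jar_2: Squat amber glass jar with black lid and white label, round, 54 mm diameter, 60 mm tall, about 0.15 kg. Origin: centre of its underside; z up along the jar. Three or four of the four jars are present; they start upright on the shaker's platform. Absent: None.
- jar_3: Squat amber glass jar with black lid and white label, round, 54 mm diameter, 60 mm tall, about 0.15 kg. Origin: centre of its underside; z up along the jar. Three or four of the four jars are present; they start upright on the shaker's platform. Absent: None.
- jar_4: Squat amber glass jar with black lid and white label, round, 54 mm diameter, 60 mm tall, about 0.15 kg. Origin: centre of its underside; z up along the jar. Three or four of the four jars are present; they start upright on the shaker's platform. Absent: None.
- cylinder: Bystander: clear graduated cylinder, foot 50 mm, 178 mm tall. Origin: centre of its underside. Leave alone.
- gold_bottle: Bystander: flat clear bottle with a gold cap, 26 x 62 x 90 mm. Origin: centre of its underside. Leave alone.
There are look-alikes about, which are no part of the job. Leave any green or pink look-alike of the jar_1 alone.

How it is judged (in metres and radians):
On the way, in this order (a step that is already met when the one before it is completed fails the run):
1. the toggle rests in its centre off detent (value of joint toggle between -0.09 and 0.09 rad and contact force between the fingers and toggle below 0.2 N), for 0.3 s.
2. the coupler's sleeve is pulled fully back (value of joint sleeve above 0.0115 m), for 0.1 s.
3. the sleeve has snapped forward again (value of joint sleeve below 0.003 m and contact force between the fingers and sleeve below 0.2 N), for 0.2 s.
4. the transport lock is at its end stop (value of joint lock above 0.056 m), for 0.2 s.
5. all jars stand upright in the tray (x of jar_1 in the frame of tray between -0.087 and 0.087 m and y of jar_1 in the frame of tray between -0.072 and 0.072 m and z of each of jar_1, jar_2, jar_3, jar_4 in the frame of tray below 0.015 m and angle between each of jar_1, jar_2, jar_3, jar_4's own z axis and vertical below 0.15 rad and linear speed of each of jar_1, jar_2, jar_3, jar_4 below 0.03 m/s and x of jar_2 in the frame of tray between -0.087 and 0.087 m and y of jar_2 in the frame of tray between -0.072 and 0.072 m and x of jar_3 in the frame of tray between -0.087 and 0.087 m and y of jar_3 in the frame of tray between -0.072 and 0.072 m and x of jar_4 in the frame of tray between -0.087 and 0.087 m and y of jar_4 in the frame of tray between -0.072 and 0.072 m), for 0.3 s.
At the end, for the whole second after the job is handed in: toggle within 0.09 rad of centre, sleeve within 3 mm of forward, lock within 4 mm of its end stop, every jar present standing on the tray's floor (its centre within 87 mm of the tray's centre along the tray's x and 72 mm along y, tilt under 0.15 rad, at rest) (all of step 5 and value of joint toggle between -0.09 and 0.09 rad and value of joint lock above 0.056 m and value of joint sleeve below 0.003 m); the robot touches nothing.
It fails at once if the toggle is thrown over into reverse (value of joint toggle below -0.27 rad).
It fails at once if the cylinder is displaced or tipped over (distance of cylinder from where it was at the start of the episode above 0.03 m or angle between cylinder's own z axis and vertical above 0.3 rad).
It fails at once if the gold bottle is displaced or tipped over (distance of gold_bottle from where it was at the start of the episode above 0.03 m or angle between gold_bottle's own z axis and vertical above 0.3 rad).
Of jar_1, jar_2, jar_3, jar_4 only 3 to 4 are there at a start; the rules pass over those that are not, and their reading is None.
At some moment in a run one of jar_1, jar_2, jar_3, jar_4 may be knocked a few centimetres aside while the robot is not near it.
It also fails if it takes over 210 s, if anything falls off the work surface, if the arm or the gripper's body presses on something with over 40 N, if the wrist force passes 120 N, or if a joint passes its speed limit or range.

## Robot

A 6-joint arm with a two-finger parallel gripper is mounted at the origin on a cart in front of the work surface, level with it; the furniture and walls round the work are solid. World frame = base frame: x ahead of the robot, y to its left, z up, the work surface at z = 0. Lengths are in m, angles in degrees, forces in N, time in s.
With the tool pointing down it reaches from about 0.25 to 0.725 m from the base axis. Payload 9.7 kg.
Tool frame: the origin (TCP) lies at the very end of the fingers, on their centre line; the grasp point (between the pads) lies 19 mm behind it; z points along the fingers, y is the direction in which the jaws open and shut (so a half turn about z gives the same grasp; the last joint's range is limited). The gripper opens to 85 mm and grips with 20 to 120 N. Pads are 22 mm wide; open, the fingers measure 114 mm over their backs; the gripper's body (76 mm by 85 mm) begins 54 mm behind the grasp point. The pads swing forward as they close: fully open they stand 13 mm farther back than shut.
Start: joints at [66.921, 4.979, 10.078, 95.1, 0, 90], TCP at [0.216, 0.506, 0.203] pointing down, gripper open.
Joint ranges: [-179.16, 179.16], [-48.56, 103.87], [-65.8, 70.77], [-126.05, 130.52], [-82.76, 87.17], [-180, 180]. Speed limits (degrees/s): [127.2, 127.2, 147.25, 180, 180, 180].

## Interface

Orientations are given as [roll, pitch, yaw] about the fixed x, y, z axes, in that order (R = Rz(yaw) Ry(pitch) Rx(roll)).
In Python, from workcell import bot gives the robot as it stands.
- The arm moves only by the shell command python3 -m pendant 'ROWS' [FORCE]. ROWS is JSON, a list that holds one entry, the list of rows, each a list of 7 numbers: the shift along the tool's x, y, z in cm, then the turn, a rotation vector about the tool's x, y, z in rad, then the opening in per cent of the stroke, from 0 (shut) to 100 (fully open). In form: [[[dx, dy, dz, ax, ay, az, gripper], ...]]. A call has 1 to 5 rows; each row shifts and turns the pose as measured when the row begins, along the tool's axes as they then stand; what a row does not reach is not made up. A row lasts 1/12 s, in which the tool goes at most 41.7 mm and 7.16 degrees, less where a joint would pass 70% of its speed; a pose out of reach is approached as far as the arm can. A call with a gripper value outside its range is refused whole. The fingers move at their own pace and stop on an object; FORCE is the grip in N (left out, the last holds). Time passes only in rows, so rows that do not move let the fingers close. It gives the time, the measured TCP pose, the force and the opening at its end, in the units of the state.
- bot.get_obs(): the state, without advancing time (a new reading comes with each control period).
- bot.camera(name): name is "scene" or "side" or "wrist"; returns the picture (384x512x3 uint8, red, green, blue); there is no depth.
- bot.get_calibration(name): a dict with "intrinsics" (3x3 intrinsics, pixels), "pose" (4x4, takes a point from camera to world coordinates); the wrist camera has in their place "T_tool_cam" (4x4, takes a point from camera to tool coordinates, whose origin is the TCP and whose axes are the flange's). Camera axes: x right, y down, z forward; pixel columns grow to the right and rows downward; lengths in m; the calibration is good to about 2 mm. A picture is of the moment at which its call begins: read the wrist's pose just before it. get_calibration takes no time and is no camera call.
- bot.job_done(): hands the job in, once; it reports no verdict.
Trained networks look in the newest picture that a camera, given by its name, has taken for a name from the list of things; names that differ only in an ending like _2 or _b are one class to them, and where a whole thing is asked for, a point or a joint stands for the part that bears it (a point fixed in the world has none). Each returns a list of dicts, best first, with "confidence" (0 to 1); they miss things now and then, are a little off and sometimes report something else, mostly with a low value. They report only what shows in the picture. A call takes as long as a camera call. They do not tell look-alikes from the thing itself.
- bot.masks_of(camera, thing): "pixels" (384x512 bool, what is visible of it) and "extent" ([left, top, right, bottom] in pixels, round what is visible of it).
- bot.mark_of(camera, thing): "uv" ([column, row] in pixels: a listed point, or the origin of a listed thing).
The state is a dict: "time": time; "q": joint angles; "qd": joint speeds; "joint_efforts": joint torques, N m; "ee_pos": TCP position; "tcp_rot": TCP orientation; "wrist_force": force on the tool from outside, world axes, zero at the start; "torque": the same for the moment, N m; "opening": finger opening in m.
Only numpy, scipy, OpenCV 4.12 (cv2) and the standard library are available. Lean on these libraries where they do the work, as an engineer would, in place of code of your own. Each camera call takes 0.05 s, during which the arm holds its last target. There are 200 camera calls.

## Working session

There is one attempt and no reset: what is moved stays moved. The work goes in short steps, Python scripts to look and compute and a shell command to move; the robot and the scene stay as the last step left them, time stands still between calls to the robot, and variables do not carry over. Pictures are saved under pics/ and viewed, about 12 in all and at most 16, crops included, and the job is handed in when it is done.

```bash
mkdir -p pics; ls; cat > h.py <<'E'
import numpy as np,cv2
from scipy.spatial.transform import Rotation as R
from workcell import bot
def toolT():
    o=bot.get_obs();T=np.eye(4);T[:3,3]=o['ee_pos'];T[:3,:3]=R.from_euler('xyz',o['tcp_rot'],degrees=True).as_matrix();return T
def cam(n):
    c=bot.get_calibration(n)
    return np.array(c['intrinsics']),(toolT()@np.array(c['T_tool_cam']) if n=='wrist' else np.array(c['pose']))
def ray(n,uv,KP=None):
    K,P=KP or cam(n);d=P[:3,:3]@np.linalg.solve(K,[uv[0],uv[1],1.]);return P[:3,3],d/np.linalg.norm(d)
def onz(n,uv,z,KP=None):
    o,d=ray(n,uv,KP);return o+d*(z-o[2])/d[2]
def proj(n,p,KP=None):
    K,P=KP or cam(n);q=P[:3,:3].T@(np.array(p)-P[:3,3]);q=K@q;return q[:2]/q[2]
def tri(rs):
    A=0;b=0
    for o,d in rs:
        M=np.eye(3)-np.outer(d,d);A=A+M;b=b+M@o
    p=np.linalg.solve(A,b);return p,[np.linalg.norm((np.eye(3)-np.outer(d,d))@(p-o)) for o,d in rs]
def shot(n,f):
    im=bot.camera(n);cv2.imwrite('pics/'+f,im[:,:,::-1]);return im
E
cat > a.py <<'E'
from h import *
np.set_printoptions(precision=4,suppress=True)
print(bot.get_obs())
ims=[shot(n,n+'0.png') for n in('scene','side')]
for n in('scene','side'):
    print(n,cam(n)[1][:3,3])
    for t in['shaker','platform','toggle_tip','lock_grip','coupler','sleeve_mid','tray','jar_1','cylinder','gold_bottle']:
        print(t,[(np.round(m['uv']).tolist(),round(m['confidence'],2)) for m in bot.mark_of(n,t)][:6])
E
python3 a.py
```

```text
pics
{'time': 0.0, 'q': array([66.922 ,  5.0111, 10.0353, 95.099 , -0.0014, 89.9986]), 'qd': array([ 0.0117, -0.0377, -0.0415, -0.0359,  0.0486, -0.0551]), 'joint_efforts': array([  0.0012, -52.0389,  46.4803,   0.0161,   0.0001,  -0.    ]), 'ee_pos': array([0.2155, 0.5057, 0.202 ]), 'tcp_rot': array([-179.9253,    0.0014,  156.9234]), 'wrist_force': array([-0.2677,  0.5678,  0.1327]), 'torque': array([-0.0342,  0.0349, -0.0703]), 'opening': 0.08552306611854946}
scene [-0.3465 -0.7332  0.7536]
shaker [([207.0, 217.0], 0.79), ([286.0, 253.0], 0.46), ([186.0, 202.0], 0.25)]
platform [([215.0, 190.0], 0.57)]
toggle_tip [([162.0, 191.0], 0.57), ([206.0, 215.0], 0.37)]
lock_grip [([396.0, 268.0], 0.65), ([183.0, 203.0], 0.5)]
coupler [([351.0, 294.0], 0.93)]
sleeve_mid [([355.0, 276.0], 0.75), ([396.0, 267.0], 0.66)]
tray [([287.0, 254.0], 0.59)]
jar_1 [([195.0, 192.0], 0.87), ([209.0, 180.0], 0.79), ([276.0, 212.0], 0.76), ([215.0, 200.0], 0.73), ([177.0, 198.0], 0.55)]
cylinder [([140.0, 206.0], 0.68)]
gold_bottle [([399.0, 268.0], 0.93)]
side [0.5892 0.9588 0.7005]
shaker [([258.0, 262.0], 0.83)]
platform [([244.0, 244.0], 0.56)]
toggle_tip [([301.0, 254.0], 0.42)]
lock_grip [([293.0, 227.0], 0.48)]
coupler [([274.0, 167.0], 0.67), ([277.0, 150.0], 0.46)]
sleeve_mid [([277.0, 149.0], 0.55)]
tray [([265.0, 194.0], 0.81)]
jar_1 [([259.0, 230.0], 0.97), ([227.0, 257.0], 0.82), ([278.0, 150.0], 0.67), ([259.0, 254.0], 0.65), ([253.0, 315.0], 0.61), ([215.0, 223.0], 0.58)]
cylinder []
gold_bottle [([232.0, 162.0], 0.75)]
```

```bash
python3 - <<'E'
import cv2
a=cv2.imread('pics/scene0.png')[150:340,110:430];b=cv2.imread('pics/side0.png')[120:350,150:350]
cv2.imwrite('pics/s1.png',cv2.resize(a,None,fx=2.5,fy=2.5,interpolation=cv2.INTER_CUBIC))
cv2.imwrite('pics/s2.png',cv2.resize(b,None,fx=2.6,fy=2.6,interpolation=cv2.INTER_CUBIC))
E
```

```text
(no output)
```

View pics/s1.png

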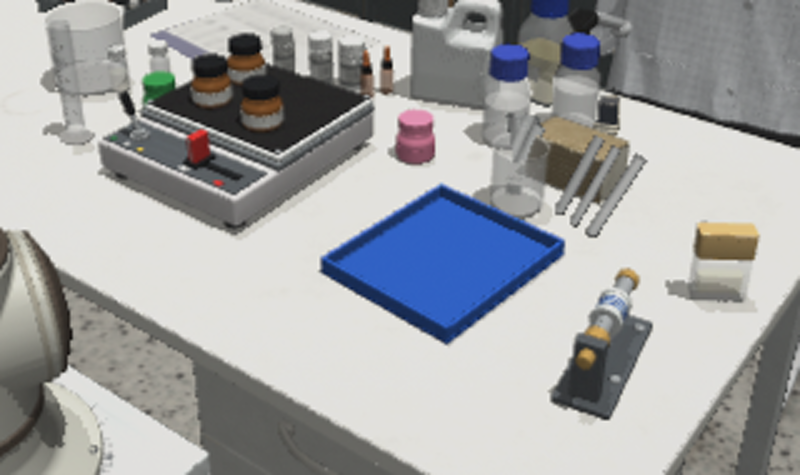

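View pics/s2.png

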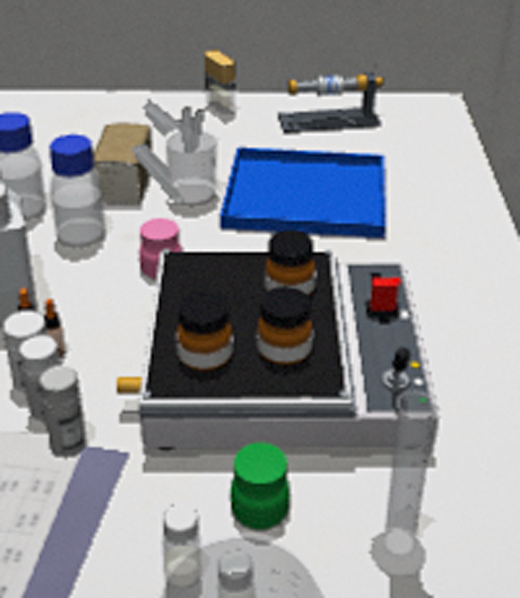

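Amber jars in the scene view are at about (195,182), (208,173) and (215,191). The look-alikes are green at (173,185) and pink at (276,204), plus brown vials at (260,178). In the side view the ambers are at (228,247), (259,245) and (262,222), green is at (250,307) and pink at (211,215). The post of the coupler points towards the robot. Next I fit the poses.

```bash
cat > b.py <<'E'
from h import *
from scipy.optimize import least_squares
np.set_printoptions(precision=4,suppress=True)
S=lambda x,y:('scene',(110+x/2.5,150+y/2.5)); D=lambda x,y:('side',(150+x/2.6,120+y/2.6))
C={n:cam(n) for n in('scene','side')}
def W(p,l):
    c,s=np.cos(p[2]),np.sin(p[2]);return np.array([p[0]+c*l[0]-s*l[1],p[1]+s*l[0]+c*l[1],l[2]])
def fit(name,obs,x0):
    f=lambda p:np.concatenate([proj(n,W(p,l),C[n])-uv for l,(n,uv) in obs])
    r=least_squares(f,x0,loss='soft_l1');print(name,r.x[:2],np.degrees(r.x[2]));print(r.fun.reshape(-1,2).round(1).tolist());return r.x
sh=fit('shaker',[((-.055,-.12,.075),S(280,158)),((.14,-.12,.075),S(374,98)),((-.055,.12,.075),D(350,400)),((.14,.12,.075),D(146,398)),((.14,-.12,.075),D(165,253)),((-.055,-.12,.075),D(333,253)),
((-.1425,.125,.0565),D(435,412)),((-.1425,-.125,.0565),D(402,265)),((-.1425,.125,.0565),S(102,143)),((-.1425,-.125,.0565),S(235,198)),((-.105,-.025,.098),S(201,131)),((-.105,-.025,.098),D(384,279))],[.5,.2,0])
tr=fit('tray',[((.11,-.095,.022),S(564,240)),((-.11,-.095,.022),S(450,333)),((-.11,.095,.022),S(322,262)),((.11,.095,.022),S(442,187)),
((.11,-.095,.022),D(237,150)),((-.11,-.095,.022),D(385,153)),((-.11,.095,.022),D(385,230)),((.11,.095,.022),D(222,225))],[.45,-.1,0])
p,e=tri([ray(*S(613,305)),ray(*D(331,85))]);print('sleeve',p,e)
p,e=tri([ray(*S(592,342)),ray(*D(370,76))]);print('posttop',p,e)
p,e=tri([ray(*S(627,275)),ray(*D(293,87))]);print('far end',p,e)
for nm,a,b in[('jarA',(210,62),(204,305)),('jarB',(244,43),(285,304)),('jarC',(262,82),(290,243)),('jarB2',(244,43),(204,305)),('jarA2',(210,62),(285,304)),('cyl',(77,132),(398,555)),('pink',(416,118),(160,230)),('green',(159,80),(260,455)),('gold',(722,290),(222,108))]:
    p,e=tri([ray(*S(*a)),ray(*D(*b))]);print(nm,p,np.round(e,3))
for l in[(-.105,.08,.064),(-.105,.08+.045*np.sin(.45),.064+.045*np.cos(.45)),(-.105,-.025,.088)]:
    print(W(sh,l),[proj(n,W(sh,l),C[n]).round(1) for n in C])
E
python3 b.py
```

```text
shaker [0.5639 0.1878] 0.9016434114087712
[[-0.2, -1.6], [-0.8, -0.8], [-0.3, -2.1], [-1.8, -0.7], [-1.3, -1.8], [-1.0, -2.0], [2.2, 0.0], [0.7, -2.7], [-2.5, -1.8], [0.4, 0.2], [-2.4, 0.4], [0.4, 0.9]]
tray [ 0.5263 -0.1715] -4.758041304230249
[[0.8, -0.0], [-0.1, -1.1], [-0.9, -1.1], [-0.8, -1.4], [0.1, -2.0], [-0.0, -0.5], [1.3, -3.0], [-0.1, -4.4]]
sleeve [ 0.4857 -0.3966  0.0682] [np.float64(0.004746359680175727), np.float64(0.004746359680175565)]
posttop [ 0.4204 -0.4094  0.0749] [np.float64(0.00046915193901171496), np.float64(0.00046915193901163224)]
far end [ 0.5445 -0.3856  0.0676] [np.float64(0.0024054926249679255), np.float64(0.0024054926249678713)]
jarA [0.6233 0.2644 0.1238] [0.028 0.028]
jarB [0.5872 0.2229 0.1389] [0.027 0.027]
jarC [0.5612 0.1394 0.1328] [0.001 0.001]
jarB2 [0.6442 0.2459 0.1312] [0.002 0.002]
jarA2 [0.5681 0.2401 0.1306] [0.001 0.001]
cyl [0.4718 0.4275 0.0034] [0.002 0.002]
pink [0.7157 0.0036 0.0567] [0.001 0.001]
green [0.589  0.3687 0.0594] [0.002 0.002]
gold [ 0.6622 -0.4495  0.0017] [0.006 0.006]
[0.4576 0.2661 0.064 ] [array([166. , 202.8]), array([302.2, 263.7])]
[0.4573 0.2857 0.1045] [array([160.5, 190.3]), array([304.5, 256.9])]
[0.4593 0.1611 0.088 ] [array([188.3, 205.6]), array([297.8, 231.1])]
```

```bash
cat >> h.py <<'E'
def need(x,y,z,yaw=None):
    T=toolT();d=T[:3,:3].T@(np.array([x,y,z])-T[:3,3])*100
    o=bot.get_obs();a=0 if yaw is None else -np.radians((yaw-o['tcp_rot'][2]+180)%360-180)
    up=T[:3,:3].T@np.array([0,0,-1]);t=np.cross([0,0,1],up)
    print('tool cm',d.round(2),'turn xy',t[:2].round(3),'z',round(a,3),'pos',o['ee_pos'].round(4),'rot',o['tcp_rot'].round(1),'F',o['wrist_force'].round(1),'op',round(o['opening'],4),'t',round(o['time'],2))
E
python3 -m pendant '[[[-0.8,-4,0,0,0,-0.1,100],[-0.8,-4,0,0,0,-0.1,100],[-0.8,-4,0,0,0,-0.1,100],[-0.8,-4,0,0,0,-0.1,100]]]' 20
python3 -c "
from h import *
need(.4577,.266,.2,180.9)"
```

```text
time: 1.43
ee_pos: [0.2059, 0.3446, 0.1956]
tcp_rot: [-179.5, -0.3, -179.2]
wrist_force: [0.8, -0.1, 1.7]
opening: 0.0855
tool cm [-25.06  -8.24  -0.49] turn xy [-0.01  -0.005] z -0.001 pos [0.2059 0.3446 0.1956] rot [-179.5   -0.3 -179.2] F [ 0.8 -0.1  1.7] op 0.0855 t 1.43
```

```bash
python3 -m pendant '[[[-3.5,-2,-0.1,0,0,0,100],[-3.5,-2,-0.1,0,0,0,100],[-3.5,-2,-0.1,0,0,0,100],[-3.5,-2,-0.1,0,0,0,100],[-4,0,0,0,0,0,100]]]'
python3 -m pendant '[[[-4,0,0,0,0,0,100],[-2,0,0,0,0,0,100],[0,0,0,0,0,0,100]]]'
cat > c.py <<'E'
from h import *
import sys
need(.4577,.266,.2,180.9)
KP=cam('wrist');im=shot('wrist',sys.argv[1]+'.png')
for t in['toggle_tip','lock_grip','shaker','jar_1']:
    print(t,[(np.round(m['uv']).tolist(),round(m['confidence'],2)) for m in bot.mark_of('wrist',t)][:4])
for p in[(.4577,.266,.064),(.4573,.2857,.1045),(.4593,.1611,.088)]:print(proj('wrist',p,KP).round(0))
E
python3 c.py w1
```

```text
time: 1.85
ee_pos: [0.3873, 0.2586, 0.2038]
tcp_rot: [-179.7, -0.0, -178.3]
wrist_force: [-0.9, 0.7, 1.1]
opening: 0.0852
time: 2.1
ee_pos: [0.4561, 0.2571, 0.203]
tcp_rot: [-179.8, 0.1, -178.7]
wrist_force: [0.5, 0.3, 0.9]
opening: 0.0856
tool cm [-0.18  0.89  0.3 ] turn xy [-0.004  0.002] z 0.007 pos [0.4561 0.2571 0.203 ] rot [-1.798e+02  1.000e-01 -1.787e+02] F [0.5 0.3 0.9] op 0.0856 t 2.1
toggle_tip [([290.0, 182.0], 0.85)]
lock_grip [([153.0, 178.0], 0.78)]
shaker [([206.0, 231.0], 0.89)]
jar_1 [([243.0, 267.0], 0.88), ([152.0, 255.0], 0.67), ([336.0, 250.0], 0.58), ([247.0, 327.0], 0.55)]
[266. 170.]
[288. 182.]
[158. 176.]
```

View pics/w1.png

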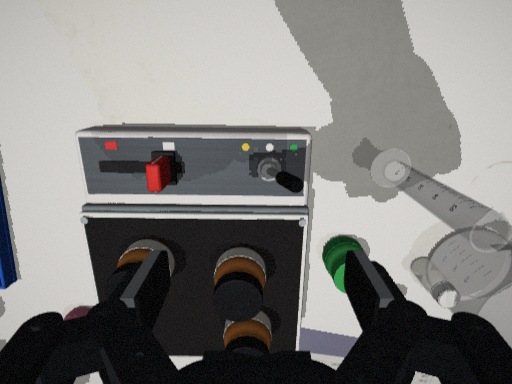

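The wrist view confirms the fit: toggle pivot at (268,170) against a predicted (266,170), and the red lock at (158,175). One amber jar at (240,285) stands clear, and the cylinder at (395,168) is clear of the fingers. Descending to straddle the toggle.

```bash
python3 -m pendant '[[[-0.2,0.9,0,0,0,0.007,100],[0,0,3.5,0,0,0,100],[0,0,3.5,0,0,0,100],[0,0,3,0,0,0,100],[0,0,1,0,0,0,100]]]'
python3 -c "
from h import *
need(.4577,.2665,.083,180.9)"
```

```text
time: 2.77
ee_pos: [0.4528, 0.273, 0.0977]
tcp_rot: [179.8, 0.8, -178.7]
wrist_force: [-0.2, -0.2, -0.4]
opening: 0.0854
tool cm [-0.45 -0.66  1.47] turn xy [0.004 0.014] z 0.007 pos [0.4528 0.273  0.0977] rot [ 179.8    0.8 -178.7] F [-0.2 -0.2 -0.4] op 0.0854 t 2.77
```

```bash
python3 -m pendant '[[[-0.4,-0.6,0.7,0,0.01,0.007,100],[0,0,0.5,0,0,0,100],[0,0,0,0,0,0,100]]]'
python3 -c "
from h import *
need(.4577,.2665,.083,180.9)"
```

```text
time: 3.02
ee_pos: [0.4555, 0.268, 0.0852]
tcp_rot: [179.8, 0.1, -179.0]
wrist_force: [-0.2, -0.5, 0.2]
opening: 0.0854
tool cm [-0.22 -0.15  0.22] turn xy [0.004 0.002] z 0.002 pos [0.4555 0.268  0.0852] rot [ 1.798e+02  1.000e-01 -1.790e+02] F [-0.2 -0.5  0.2] op 0.0854 t 3.02
```

```bash
python3 -m pendant '[[[-0.2,-0.1,0.1,0,0,0,60],[0,0,0,0,0,0,50],[0,0,0,0,0,0,35],[0,0,0,0,0,0,25],[0,0,0,0,0,0,20]]]' 20
python3 -m pendant '[[[0,0,0,0,0,0,18],[0,0,0,0,0,0,18],[0,0,0,0,0,0,18],[0,0,0,0,0,0,18]]]'
python3 c.py w2
```

```text
time: 3.43
ee_pos: [0.4604, 0.2684, 0.0896]
tcp_rot: [179.6, 0.5, -179.0]
wrist_force: [-0.6, 2.2, 1.5]
opening: 0.0259
time: 3.77
ee_pos: [0.4608, 0.2686, 0.0907]
tcp_rot: [179.5, 0.5, -179.0]
wrist_force: [0.1, -0.4, 0.8]
opening: 0.0152
tool cm [  0.21  -0.16 -10.94] turn xy [0.008 0.009] z 0.001 pos [0.4608 0.2686 0.0907] rot [ 179.5    0.5 -179. ] F [ 0.1 -0.4  0.8] op 0.0152 t 3.77
toggle_tip [([290.0, 237.0], 0.85)]
lock_grip []
shaker [([179.0, 279.0], 0.69)]
jar_1 [([87.0, 331.0], 0.96), ([355.0, 302.0], 0.71), ([217.0, 342.0], 0.66)]
[252. 207.]
[287. 234.]
[ 81. 222.]
```

View pics/w2.png

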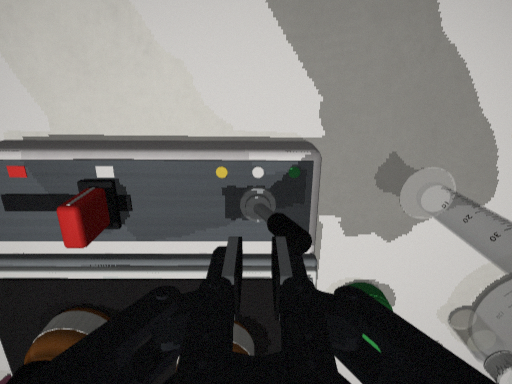

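```bash
python3 - <<'E'
from h import *
print(bot.get_calibration('wrist')['T_tool_cam'])
T=toolT()
for l in [(0,0,0),(0.011,0,0),(-.011,0,0),(0,.02,0),(0,0,-.019)]:
    p=(T@np.r_[l,1])[:3];print(l,p.round(4),proj('wrist',p).round(0))
for a in(.45,0):print(proj('wrist',(.4577,.266+.057*np.sin(a),.064+.057*np.cos(a))))
E
```

```text
[[-4.43231135e-04 -9.45458230e-01 -3.25743057e-01  8.43711892e-02]
 [ 9.99999864e-01 -3.29431639e-04 -4.04512754e-04  2.09810147e-04]
 [ 2.75139843e-04 -3.25743191e-01  9.45458247e-01 -1.70581104e-01]
 [ 0.00000000e+00  0.00000000e+00  0.00000000e+00  1.00000000e+00]]
(0, 0, 0) [0.4607 0.2686 0.0905] [256. 229.]
(0.011, 0, 0) [0.4497 0.2684 0.0904] [256. 212.]
(-0.011, 0, 0) [0.4717 0.2688 0.0906] [256. 244.]
(0, 0.02, 0) [0.4604 0.2886 0.0907] [289. 229.]
(0, 0, -0.019) [0.4606 0.2684 0.1095] [256. 244.]
[298.3527705 245.0151017]
[251.85232153 250.07153792]
```

```bash
python3 - <<'E'
from h import *
a=shot('scene','s3.png');b=shot('side','d3.png')
a=cv2.resize(a[140:230,110:230],None,fx=4,fy=4,interpolation=2);b=cv2.resize(b[190:290,230:330],None,fx=3.6,fy=3.6,interpolation=2)
cv2.imwrite('pics/v3.png',np.hstack([a[:360],b[:360,:320]])[:,:,::-1])
p=toolT()[:3,3];print(proj('scene',p),proj('side',p))
E
```

```text
[165.274926   195.15679515] [301.87699658 256.49744204]
```

View pics/v3.png

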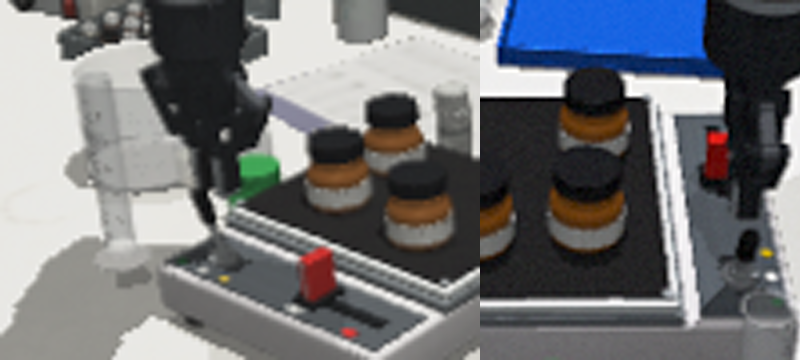

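```bash
python3 - <<'E'
from h import *
p=toolT()[:3,3]
for dz in(0,.01,.02,.03):
  for dx in (-.011,.011):
    q=p+[dx,0,dz];print(dz,dx,[proj(n,q).round(0).tolist() for n in('side','scene','wrist')])
for a in(.45,.3,0):print([proj(n,(.4577,.266+.057*np.sin(a),.064+.057*np.cos(a))).round(0) for n in('side','scene','wrist')])
o=bot.get_obs();print(o['wrist_force'],o['torque'],o['opening'],o['ee_pos'])
E
```

```text
0 -0.011 [[306.0, 257.0], [163.0, 196.0], [257.0, 212.0]]
0 0.011 [[298.0, 256.0], [168.0, 194.0], [256.0, 244.0]]
0.01 -0.011 [[307.0, 253.0], [162.0, 194.0], [257.0, 219.0]]
0.01 0.011 [[298.0, 253.0], [167.0, 191.0], [256.0, 253.0]]
0.02 -0.011 [[307.0, 250.0], [162.0, 191.0], [257.0, 227.0]]
0.02 0.011 [[298.0, 250.0], [167.0, 188.0], [256.0, 262.0]]
0.03 -0.011 [[307.0, 247.0], [162.0, 188.0], [257.0, 236.0]]
0.03 0.011 [[298.0, 247.0], [167.0, 186.0], [256.0, 273.0]]
[array([305., 255.]), array([159., 187.]), array([298., 245.])]
[array([305., 252.]), array([161., 187.]), array([284., 248.])]
[array([304., 246.]), array([164., 187.]), array([252., 250.])]
[-1.16340903  0.00938025 -0.49586402] [-0.00235932  0.09036722  0.00061863] 0.015317084621709212 [0.46076853 0.26860746 0.09056422]
```

The fingertips closed above the leaning handle: it still leans at (295,235) in the wrist view, with the finger ends behind and above it. They sit about 2 cm higher than the TCP would suggest. I reopen, go lower (z≈0.068, still above the ledge) and close again.

```bash
python3 -m pendant '[[[0.2,0,-0.5,0,0,0,100],[0,0,0,0,0,0,100],[0,0,0,0,0,0,100],[0,0,0,0,0,0,100],[0,0,0,0,0,0,100]]]'
python3 -m pendant '[[[0.1,-0.1,0.9,0,0.009,0,100],[0,0,0.7,0,0,0,100],[0,0,0.5,0,0,0,100],[0,0,0,0,0,0,100]]]'
python3 -c "
from h import *
need(.4577,.2665,.068,180.9)"
```

```text
time: 4.53
ee_pos: [0.4585, 0.2685, 0.0963]
tcp_rot: [179.5, 0.5, -179.0]
wrist_force: [-0.8, 0.6, 0.7]
opening: 0.0752
time: 4.87
ee_pos: [0.4574, 0.2675, 0.0727]
tcp_rot: [179.5, -0.0, -179.0]
wrist_force: [-0.4, -0.3, -0.4]
opening: 0.0852
tool cm [-0.03 -0.11  0.47] turn xy [ 0.008 -0.001] z 0.001 pos [0.4574 0.2675 0.0727] rot [ 179.5   -0.  -179. ] F [-0.4 -0.3 -0.4] op 0.0852 t 4.87
```

```bash
python3 -m pendant '[[[0,-0.1,0.5,0,0,0,100],[0,0,0,0,0,0,60],[0,0,0,0,0,0,40],[0,0,0,0,0,0,30],[0,0,0,0,0,0,20]]]' 20
python3 -m pendant '[[[0,0,0,0,0,0,16],[0,0,0,0,0,0,12],[0,0,0,0,0,0,10],[0,0,0,0,0,0,10]]]'
python3 - <<'E'
from h import *
need(.4577,.2665,.068,180.9)
a=shot('wrist','w4.png')[120:384,100:450];b=shot('side','d4.png')
b=cv2.resize(b[190:290,250:330],None,fx=2.64,fy=2.64,interpolation=2)
cv2.imwrite('pics/v4.png',np.hstack([a,b])[:,:,::-1])
E
```

```text
time: 5.28
ee_pos: [0.4573, 0.2671, 0.0668]
tcp_rot: [179.5, -0.1, -179.0]
wrist_force: [-0.1, -0.3, 0.2]
opening: 0.0388
time: 5.62
ee_pos: [0.4574, 0.2688, 0.0676]
tcp_rot: [179.2, -0.0, -179.0]
wrist_force: [0.5, 1.8, -1.2]
opening: 0.0131
tool cm [-0.03 -0.23 -0.05] turn xy [ 0.013 -0.001] z 0.003 pos [0.4574 0.2688 0.0676] rot [ 179.2   -0.  -179. ] F [ 0.5  1.8 -1.2] op 0.0131 t 5.62
```

View pics/v4.png

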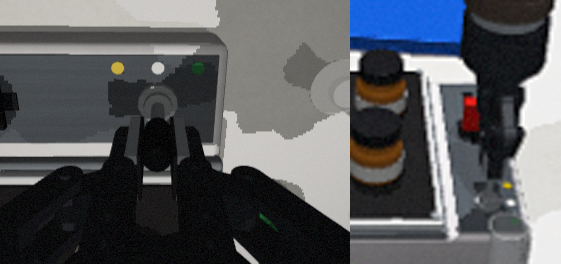

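The handle now stands upright between the fingers. Open and rise.

```bash
python3 -m pendant '[[[0,0,0,0,0,0,40],[0,0,0,0,0,0,70],[0,0,0,0,0,0,100],[0,0,0,0,0,0,100],[0,0,0,0,0,0,100]]]'
python3 -m pendant '[[[0,0,-3,0,0,0,100],[0,0,-4,0,0,0,100],[0,0,-4,0,0,0,100],[0,0,-2,0,0,0,100],[0,0,0,0,0,0,100]]]'
python3 - <<'E'
from h import *
need(.4577,.2665,.068,180.9)
KP=cam('wrist');a=shot('wrist','w5.png');print([(np.round(m['uv']).tolist(),round(m['confidence'],2)) for m in bot.mark_of('wrist','toggle_tip')])
for t in(.45,0,-.45):print(t,proj('wrist',(.4577,.266+.045*np.sin(t),.064+.045*np.cos(t)),KP).round(0))
E
```

```text
time: 6.13
ee_pos: [0.4575, 0.2674, 0.0675]
tcp_rot: [179.4, -0.0, -179.0]
wrist_force: [-0.3, -0.7, 0.0]
opening: 0.073
time: 6.55
ee_pos: [0.4556, 0.2641, 0.1999]
tcp_rot: [179.6, -0.4, -179.0]
wrist_force: [1.6, 0.4, -1.0]
opening: 0.0852
tool cm [-0.3   0.15 13.19] turn xy [ 0.006 -0.006] z 0.001 pos [0.4556 0.2641 0.1999] rot [ 179.6   -0.4 -179. ] F [ 1.6  0.4 -1. ] op 0.0852 t 6.55
[([260.0, 188.0], 0.92)]
0.45 [279. 185.]
0 [258. 186.]
-0.45 [236. 184.]
```

The toggle is centred: mark at (260,188) against a predicted (258,186). Over to the coupler.

```bash
python3 -m pendant '[[[0,-4,0,0,0,0,100],[0,-4,0,0,0,0,100],[0,-4,0,0,0,0,100],[0,-4,0,0,0,0,100],[0,-4,0,0,0,0,100]]]'
python3 -m pendant '[[[0,-4,0,0,0,0,100],[0,-4,0,0,0,0,100],[0,-4,0,0,0,0,100],[0,-4,0,0,0,0,100],[0,-4,0,0,0,0,100]]]'
python3 -m pendant '[[[0,-4,0,0,0,0,100],[0,-4,0,0,0,-0.04,100],[0,-4,0,0,0,-0.04,100],[0,-3,0,0,0,-0.04,100],[0,0,0,0,0,-0.04,100]]]'
cat > d.py <<'E'
from h import *
import sys
need(.486,-.397,.2,191)
KP=cam('wrist');a=shot('wrist',sys.argv[1]+'.png')
for t in('sleeve_mid','coupler','tray'):print(t,[(np.round(m['uv']).tolist(),round(m['confidence'],2)) for m in bot.mark_of('wrist',t)])
for m in bot.mark_of('wrist','sleeve_mid')[:1]:print('sleeve world',onz('wrist',m['uv'],.065,KP))
for m in bot.mark_of('wrist','coupler')[:1]:print('coupler world',onz('wrist',m['uv'],0,KP))
print(proj('wrist',(.486,-.397,.065),KP))
E
python3 d.py w6
```

```text
time: 7.07
ee_pos: [0.4556, 0.063, 0.1848]
tcp_rot: [179.9, -1.2, -178.3]
wrist_force: [0.1, -0.2, -0.9]
opening: 0.0857
time: 7.48
ee_pos: [0.4556, -0.1452, 0.1743]
tcp_rot: [179.8, -1.9, -178.3]
wrist_force: [-0.1, 0.3, 0.7]
opening: 0.0855
time: 7.9
ee_pos: [0.4579, -0.3068, 0.1616]
tcp_rot: [179.0, -2.4, -169.1]
wrist_force: [1.0, -0.3, 0.3]
opening: 0.0856
tool cm [-0.89 -9.33 -4.04] turn xy [ 0.017 -0.042] z -0.002 pos [ 0.4579 -0.3068  0.1616] rot [ 179.    -2.4 -169.1] F [ 1.  -0.3  0.3] op 0.0856 t 7.9
sleeve_mid [([152.0, 201.0], 0.64)]
coupler [([173.0, 177.0], 0.59)]
tray [([356.0, 245.0], 0.87)]
sleeve world [ 0.48983938 -0.39735534  0.065     ]
coupler world [ 0.48348718 -0.39398295  0.        ]
[152.27813103 196.8666324 ]
```

View pics/w6.png

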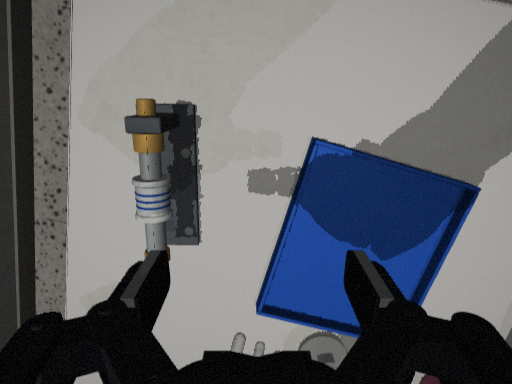

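The sleeve with blue lines is at (153,199), the post at (148,123) toward the robot, and the rod end at (155,240). Compute the axis yaw.

```bash
python3 - <<'E'
from h import *
a=onz('wrist',(147,140),.065);b=onz('wrist',(155.5,240),.065);m=onz('wrist',(153,199),.069)
print(a,b,m,np.degrees(np.arctan2(*(a-b)[1::-1])))
for v in(177,221):print(onz('wrist',(153,v),.075))
need(m[0],m[1],.16,191)
E
```

```text
[ 0.43702802 -0.40202755  0.065     ] [ 0.53218769 -0.38534188  0.065     ] [ 0.48916808 -0.39061388  0.069     ] -170.0546367906838
[ 0.46646628 -0.39093774  0.075     ]
[ 0.5080545  -0.38699322  0.075     ]
tool cm [-1.28 -9.34  0.27] turn xy [ 0.015 -0.04 ] z -0.0 pos [ 0.459  -0.3014  0.1647] rot [ 179.1   -2.3 -169. ] F [-0.6 -0.6  0.8] op 0.0855 t 8.2
```

```bash
python3 -m pendant '[[[-0.4,-4,0,0.015,-0.02,0.008,100],[-0.4,-3.4,0,0,-0.02,0.008,100],[-0.3,-2,0,0,0,0,100],[0,0,0,0,0,0,100]]]'
python3 -c "
from h import *
need(.489,-.394,.1,190)
print(onz('wrist',bot.mark_of('wrist','sleeve_mid')[0]['uv'],.067) if shot('wrist','w7.png') is not None else 0)"
```

```text
time: 8.53
ee_pos: [0.4902, -0.3894, 0.1658]
tcp_rot: [-179.8, 0.3, -169.6]
wrist_force: [1.0, -0.6, -0.1]
opening: 0.0856
tool cm [ 0.24 -0.41  6.58] turn xy [-0.003  0.005] z 0.006 pos [ 0.4902 -0.3894  0.1658] rot [-179.8    0.3 -169.6] F [ 1.  -0.6 -0.1] op 0.0856 t 8.53
[ 0.48299255 -0.39374256  0.067     ]
```

```bash
python3 -m pendant '[[[0.3,-0.4,2,0,0,0.006,100],[0,0,3,0,0,0,100],[0,0,3,0,0,0,100],[0,0,1.5,0,0,0,100],[0,0,0,0,0,0,100]]]'
python3 -c "
from h import *
need(.486,-.394,.04,190)"
```

```text
time: 9.05
ee_pos: [0.4896, -0.385, 0.0722]
tcp_rot: [-179.7, 0.5, -169.6]
wrist_force: [-0.1, 0.4, 0.3]
opening: 0.0855
tool cm [ 0.54 -0.8   3.22] turn xy [-0.006  0.009] z 0.006 pos [ 0.4896 -0.385   0.0722] rot [-179.7    0.5 -169.6] F [-0.1  0.4  0.3] op 0.0855 t 9.05
```

```bash
python3 -m pendant '[[[0.4,-0.8,0.7,-0.005,0.009,0.006,100],[0,0,1.2,0,0,0,100],[0,0,1,0,0,0,100],[0,0,0,0,0,0,100]]]'
python3 -c "
from h import *
need(.486,-.394,.04,190)"
```

```text
time: 9.38
ee_pos: [0.4882, -0.3921, 0.0446]
tcp_rot: [-179.9, 0.0, -169.9]
wrist_force: [0.1, 0.4, -0.6]
opening: 0.0854
tool cm [ 0.25 -0.15  0.46] turn xy [-0.002  0.001] z 0.002 pos [ 0.4882 -0.3921  0.0446] rot [-179.9    0.  -169.9] F [ 0.1  0.4 -0.6] op 0.0854 t 9.38
```

```bash
python3 -m pendant '[[[0.3,-0.1,0.5,0,0,0,60],[0,0,0,0,0,0,40],[0,0,0,0,0,0,35],[0,0,0,0,0,0,25],[0,0,0,0,0,0,20]]]' 40
python3 -m pendant '[[[0,0,0,0,0,0,20],[0,0,0,0,0,0,20],[0,0,0,0,0,0,20]]]'
python3 d.py w8
```

```text
time: 9.8
ee_pos: [0.4863, -0.3969, 0.0415]
tcp_rot: [-179.5, 0.1, -169.9]
wrist_force: [-0.6, -10.3, -3.9]
opening: 0.026
time: 10.05
ee_pos: [0.4862, -0.3971, 0.0414]
tcp_rot: [-179.5, 0.2, -170.0]
wrist_force: [0.2, -1.3, -1.9]
opening: 0.0258
tool cm [ -0.02  -0.14 -15.86] turn xy [-0.009  0.003] z -0.017 pos [ 0.4862 -0.3971  0.0414] rot [-179.5    0.2 -170. ] F [ 0.2 -1.3 -1.9] op 0.0258 t 10.05
sleeve_mid [([256.0, 250.0], 0.59)]
coupler [([258.0, 200.0], 0.62)]
tray []
sleeve world [ 0.48701369 -0.39659902  0.065     ]
coupler world [ 0.48389732 -0.39660958  0.        ]
[255.99420866 247.75614418]
```

View pics/w8.png

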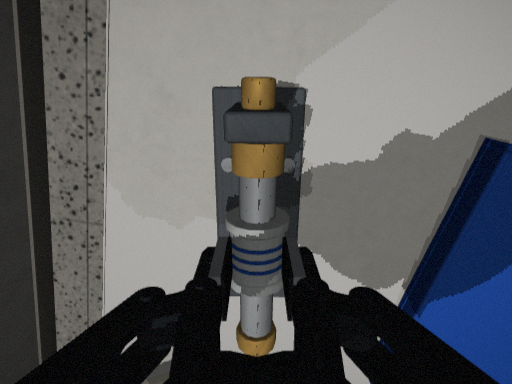

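Opening 25.8 mm is less than the 31 mm diameter, so the pads hold only the upper arc. The tips really do sit about 2–3 cm above the reported TCP. Reopen, go about 2 cm lower and regrip.

```bash
python3 -m pendant '[[[0,0,0,0,0,0,60],[0,0,0,0,0,0,60],[0,0,0,0,0,0,60],[0,0,0.8,0.009,0,0,60],[0,0,0.8,0,0,0,60]]]'
python3 -m pendant '[[[0,0,0.4,0,0,0,60],[0,0,0,0,0,0,60]]]'
python3 -c "
from h import *
need(.486,-.396,.022,190)"
```

```text
time: 10.77
ee_pos: [0.4877, -0.3983, 0.0276]
tcp_rot: [-178.7, 0.3, -169.9]
wrist_force: [0.5, 0.3, -0.1]
opening: 0.0513
time: 10.93
ee_pos: [0.487, -0.3976, 0.0208]
tcp_rot: [-178.8, 0.2, -169.9]
wrist_force: [0.3, 1.0, -0.5]
opening: 0.0513
tool cm [ 0.07  0.17 -0.13] turn xy [-0.021  0.004] z 0.001 pos [ 0.487  -0.3976  0.0208] rot [-178.8    0.2 -169.9] F [ 0.3  1.  -0.5] op 0.0513 t 10.93
```

```bash
python3 -m pendant '[[[0.1,0.2,0,-0.02,0,0,40],[0,0,0,0,0,0,30],[0,0,0,0,0,0,25],[0,0,0,0,0,0,25],[0,0,0,0,0,0,25]]]' 40
python3 -c "
from h import *
need(.486,-.396,.022,190)"
```

```text
time: 11.35
ee_pos: [0.4855, -0.397, 0.0206]
tcp_rot: [-180.0, 0.2, -170.0]
wrist_force: [0.2, 0.3, -0.4]
opening: 0.03
tool cm [-0.06  0.09 -0.14] turn xy [-0.     0.004] z 0.0 pos [ 0.4855 -0.397   0.0206] rot [-180.     0.2 -170. ] F [ 0.2  0.3 -0.4] op 0.03 t 11.35
```

```bash
python3 -m pendant '[[[0.6,0,0,0,0,0,20],[0.6,0,0,0,0,0,20],[0.4,0,0,0,0,0,20]]]' 60
python3 -c "
from h import *
need(.486,-.396,.022,190)"
```

```text
time: 11.6
ee_pos: [0.4718, -0.3992, 0.0207]
tcp_rot: [180.0, 0.5, -169.9]
wrist_force: [10.5, 2.0, -2.9]
opening: 0.0293
tool cm [-1.46  0.07 -0.12] turn xy [0.    0.009] z 0.002 pos [ 0.4718 -0.3992  0.0207] rot [ 180.     0.5 -169.9] F [10.5  2.  -2.9] op 0.0293 t 11.6
```

Moved 14 mm with 10.5 N, which is at or near the stop. A little more to be sure, then look.

```bash
python3 -m pendant '[[[0.4,0,0,0,0,0,20],[0.3,0,0,0,0,0,20],[0.2,0,0,0,0,0,20]]]' 60
python3 -c "
from h import *
need(.486,-.396,.022,190)
a=shot('wrist','w9.png')[60:340,150:370];cv2.imwrite('pics/v9.png',a[:,:,::-1])"
```

```text
time: 11.85
ee_pos: [0.4728, -0.3991, 0.0207]
tcp_rot: [-180.0, 1.8, -169.5]
wrist_force: [10.0, 1.3, -4.9]
opening: 0.0295
tool cm [-1.36  0.06 -0.09] turn xy [-0.     0.031] z 0.008 pos [ 0.4728 -0.3991  0.0207] rot [-180.     1.8 -169.5] F [10.   1.3 -4.9] op 0.0295 t 11.85
```

View pics/v9.png

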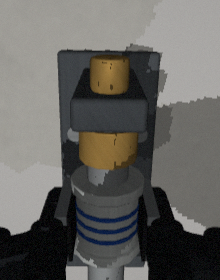

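```bash
python3 -m pendant '[[[1.0,0,0,0,-0.03,0,20],[1.2,0,0,0,0,0,20]]]' 60
python3 -c "
from h import *
need(.486,-.396,.022,190)"
```

```text
time: 12.07
ee_pos: [0.4648, -0.4006, 0.0218]
tcp_rot: [-179.9, 5.1, -169.0]
wrist_force: [41.9, 14.6, -8.0]
opening: 0.0296
tool cm [-2.16  0.05  0.17] turn xy [-0.002  0.089] z 0.018 pos [ 0.4648 -0.4006  0.0218] rot [-179.9    5.1 -169. ] F [41.9 14.6 -8. ] op 0.0296 t 12.07
```

42 N without slipping: it is firmly on the stop. Release and let it snap forward.

```bash
python3 -m pendant '[[[0,0,0,0,0,0,60],[0,0,0,0,0,0,70],[0,0,0,0,0,0,70],[0,0,0,0,0.08,0,70],[0,0,0,0,0,0,70]]]' 20
python3 -c "
from h import *
need(.474,-.397,.17,190)"
```

```text
time: 12.48
ee_pos: [0.4623, -0.4008, 0.0228]
tcp_rot: [-179.8, 0.5, -169.0]
wrist_force: [0.3, -0.2, 0.2]
opening: 0.0597
tool cm [ -1.33   0.09 -14.72] turn xy [-0.004  0.008] z 0.017 pos [ 0.4623 -0.4008  0.0228] rot [-179.8    0.5 -169. ] F [ 0.3 -0.2  0.2] op 0.0597 t 12.48
```

```bash
python3 -m pendant '[[[0,0,-1,0,0.008,0,100],[0,0,-3,0,0,0,100],[0,0,-4,0,0,0,100],[0,0,-4,0,0,0,100],[0,0,-3,0,0,0,100]]]'
python3 d.py w10; python3 -c "
from h import *
a=cv2.imread('pics/w10.png')[60:340,150:370];cv2.imwrite('pics/v10.png',a)
need(.4588,.161,.2,181)"
```

```text
time: 12.9
ee_pos: [0.4568, -0.3979, 0.1673]
tcp_rot: [179.3, -0.6, -169.0]
wrist_force: [0.9, -0.8, -0.3]
opening: 0.0854
tool cm [-2.85 -0.44 -3.31] turn xy [ 0.011 -0.01 ] z -0.0 pos [ 0.4568 -0.3979  0.1673] rot [ 179.3   -0.6 -169. ] F [ 0.9 -0.8 -0.3] op 0.0854 t 12.9
sleeve_mid [([249.0, 211.0], 0.87)]
coupler [([252.0, 185.0], 0.88)]
tray [([189.0, 305.0], 0.62), ([422.0, 250.0], 0.58)]
sleeve world [ 0.48801661 -0.39795021  0.065     ]
coupler world [ 0.48285371 -0.39668304  0.        ]
[250.2621707  209.05074165]
tool cm [-10.81  54.84  -3.06] turn xy [ 0.013 -0.012] z 0.174 pos [ 0.4567 -0.3976  0.1633] rot [ 179.2   -0.7 -169. ] F [ 0.3 -0.1  0.1] op 0.0852 t 13.2
```

View pics/v10.png

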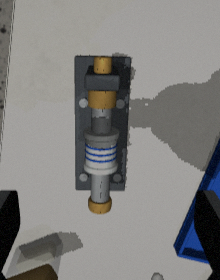

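The sleeve is forward again (mark at x 0.488, where it started). Now to the lock.

```bash
python3 -m pendant '[[[-0.7,4,-0.6,0,0,0.06,100],[-0.5,4,-0.6,0,0,0.06,100],[-0.2,4,-0.6,0,0,0.05,100],[0,4,-0.6,0,0,0,100],[0,4,-0.6,0,0,0,100]]]'
python3 -m pendant '[[[0,4.1,-0.3,0,0,0,100],[0,4.1,-0.3,0,0,0,100],[0,4.1,-0.3,0,0,0,100],[0,4.1,-0.3,0,0,0,100],[0,4,-0.3,0,0,0,100]]]'
python3 -m pendant '[[[0,4.1,-0.2,0,0,0,100],[0,4.1,-0.2,0,0,0,100],[0,3,0,0,0,0,100],[0,0,0,0,0,0,100]]]'
python3 -c "
from h import *
need(.4593,.161,.07,181)
KP=cam('wrist');shot('wrist','w11.png')
for m in bot.mark_of('wrist','lock_grip'):print(m,onz('wrist',m['uv'],.088,KP))
print(proj('wrist',(.4593,.161,.088),KP))"
```

```text
time: 13.62
ee_pos: [0.4492, -0.1952, 0.1834]
tcp_rot: [178.8, -1.7, -179.8]
wrist_force: [1.7, 0.2, 0.9]
opening: 0.0855
time: 14.03
ee_pos: [0.4436, 0.0126, 0.1964]
tcp_rot: [178.6, -2.3, -180.0]
wrist_force: [-0.1, 0.6, 0.9]
opening: 0.0853
time: 14.37
ee_pos: [0.4396, 0.1325, 0.1979]
tcp_rot: [178.6, -2.7, -179.7]
wrist_force: [-0.3, -0.5, 0.2]
opening: 0.0856
tool cm [-2.59  2.53 12.75] turn xy [ 0.024 -0.047] z -0.012 pos [0.4396 0.1325 0.1979] rot [ 178.6   -2.7 -179.7] F [-0.3 -0.5  0.2] op 0.0856 t 14.37
{'uv': [283.2, 199.3], 'confidence': 0.82} [0.45711214 0.16120233 0.088     ]
[282.93036982 201.4352269 ]
```

```bash
python3 -m pendant '[[[-1.9,2.4,1,0.024,-0.045,-0.012,100],[0,0,3,0,0,0,100],[0,0,3,0,0,0,100],[0,0,2,0,0,0,100],[0,0,0,0,0,0,100]]]'
python3 -c "
from h import *
need(.4585,.161,.05,181)"
```

```text
time: 14.88
ee_pos: [0.4587, 0.1484, 0.1017]
tcp_rot: [-179.8, -0.1, -179.4]
wrist_force: [-0.2, 0.1, -1.0]
opening: 0.0856
tool cm [-0.01  1.29  5.16] turn xy [-0.004 -0.002] z -0.007 pos [0.4587 0.1484 0.1017] rot [-1.798e+02 -1.000e-01 -1.794e+02] F [-0.2  0.1 -1. ] op 0.0856 t 14.88
```

```bash
python3 -m pendant '[[[0,1.2,0,0,0,-0.007,100],[0,0.1,1.5,0,0,0,100],[0,0,1.5,0,0,0,100],[0,0,1.2,0,0,0,100],[0,0,0,0,0,0,100]]]'
python3 -c "
from h import *
need(.4585,.161,.05,181)"
```

```text
time: 15.3
ee_pos: [0.4599, 0.1591, 0.0613]
tcp_rot: [-179.8, -0.0, -179.3]
wrist_force: [-0.2, 0.3, -0.7]
opening: 0.0854
tool cm [0.14 0.2  1.13] turn xy [-0.004 -0.001] z -0.005 pos [0.4599 0.1591 0.0613] rot [-179.8   -0.  -179.3] F [-0.2  0.3 -0.7] op 0.0854 t 15.3
```

```bash
python3 -m pendant '[[[0.1,0.2,0.6,0,0,0,100],[0,0,0.6,0,0,0,60],[0,0,0,0,0,0,40],[0,0,0,0,0,0,25],[0,0,0,0,0,0,12]]]' 30
python3 -m pendant '[[[0,0,0,0,0,0,10],[0,0,0,0,0,0,10],[0,0,0,0,0,0,10]]]'
python3 -c "
from h import *
need(.4585,.161,.05,181)
shot('wrist','w12.png')"
```

```text
time: 15.72
ee_pos: [0.4604, 0.1614, 0.0515]
tcp_rot: [-179.9, 0.1, -179.4]
wrist_force: [-0.5, -0.5, -0.6]
opening: 0.0387
time: 15.97
ee_pos: [0.4607, 0.1614, 0.0525]
tcp_rot: [-179.9, 0.2, -179.4]
wrist_force: [-0.4, 0.8, -4.1]
opening: 0.0131
tool cm [ 0.22 -0.04  0.25] turn xy [-0.002  0.003] z -0.006 pos [0.4607 0.1614 0.0525] rot [-179.9    0.2 -179.4] F [-0.4  0.8 -4.1] op 0.0131 t 15.97
```

View pics/w12.png

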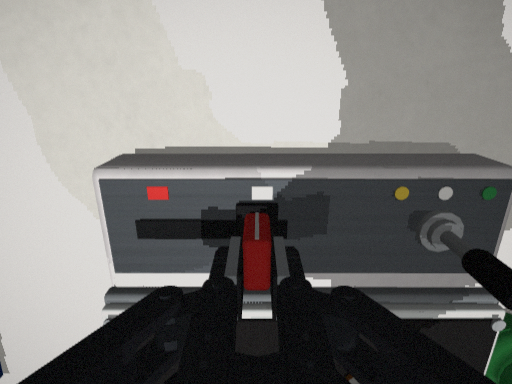

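The fingers hold the red grip at (257,250); the red mark lies left (−y). Slide it 6 cm.

```bash
python3 -m pendant '[[[0,-1.5,0,0,0,0,5],[0,-1.5,0,0,0,0,5],[0,-1.5,0,0,0,0,5],[0,-1.2,0,0,0,0,5],[0,0,0,0,0,0,5]]]' 30
python3 -c "
from h import *
need(.4595,.101,.0525,181)
print(proj('wrist',(.455,.266,.109)))"
```

```text
time: 16.43
ee_pos: [0.4614, 0.1048, 0.0524]
tcp_rot: [179.9, 0.2, -179.2]
wrist_force: [-0.4, -1.0, -0.9]
opening: 0.0137
tool cm [ 0.19 -0.38 -0.01] turn xy [0.001 0.003] z -0.003 pos [0.4614 0.1048 0.0524] rot [ 179.9    0.2 -179.2] F [-0.4 -1.  -0.9] op 0.0137 t 16.43
[627.2034803  278.15006468]
```

```bash
python3 -m pendant '[[[0,-0.5,0,0,0,0,5],[0,-0.8,0,0,0,0,5]]]' 30
python3 -c "
from h import *
need(.4595,.101,.0525,181)"
```

```text
time: 16.6
ee_pos: [0.4615, 0.1032, 0.0527]
tcp_rot: [178.4, 0.2, -178.9]
wrist_force: [-2.6, 64.7, -9.2]
opening: 0.0134
tool cm [ 0.2  -0.22  0.02] turn xy [0.028 0.003] z 0.002 pos [0.4615 0.1032 0.0527] rot [ 178.4    0.2 -178.9] F [-2.6 64.7 -9.2] op 0.0134 t 16.6
```

End stop hit at 65 N. Release, rise, and look at lock, toggle and jars.

```bash
python3 -m pendant '[[[0,0,0,0,0,0,40],[0,0,0,0,0,0,70],[0,0,0,0.02,0,0,100],[0,0,0,0,0,0,100],[0,0,0,0,0,0,100]]]' 20
python3 -m pendant '[[[0,0,-3,0,0,0,100],[0,0.5,-4,0,0,0,100],[0.5,1,-4,0,0,0,100],[1,1,-3,0,0,0,100],[0,0,0,0,0,0,100]]]'
cat > e.py <<'E'
from h import *
import sys
need(.5,.2,.25,180)
KP=cam('wrist');shot('wrist',sys.argv[1]+'.png')
for t,z in(('toggle_tip',.109),('lock_grip',.088),('jar_1',.075)):
    for m in bot.mark_of('wrist',t):print(t,np.round(m['uv']),round(m['confidence'],2),onz('wrist',m['uv'],z,KP).round(4))
for m in bot.masks_of('wrist','jar_1'):print(m['extent'],round(m['confidence'],2))
E
python3 e.py w13
```

```text
time: 17.02
ee_pos: [0.4615, 0.1081, 0.053]
tcp_rot: [179.3, 0.2, -178.7]
wrist_force: [-1.1, 0.2, -0.4]
opening: 0.0727
time: 17.43
ee_pos: [0.443, 0.1305, 0.1963]
tcp_rot: [179.5, -0.2, -178.8]
wrist_force: [1.1, -0.1, 0.4]
opening: 0.0852
tool cm [-5.83  6.88 -5.33] turn xy [ 0.009 -0.003] z 0.021 pos [0.443  0.1305 0.1963] rot [ 179.5   -0.2 -178.8] F [ 1.1 -0.1  0.4] op 0.0852 t 17.43
toggle_tip [409. 204.] 0.68 [0.4589 0.2693 0.109 ]
lock_grip [230. 193.] 0.68 [0.4585 0.1065 0.088 ]
jar_1 [432. 263.] 0.97 [0.5413 0.3262 0.075 ]
jar_1 [247. 305.] 0.95 [0.5992 0.1238 0.075 ]
jar_1 [357. 281.] 0.84 [0.5654 0.246  0.075 ]
jar_1 [352. 339.] 0.82 [0.6481 0.2515 0.075 ]
jar_1 [167. 337.] 0.77 [0.6468 0.0295 0.075 ]
[219.3, 285.3, 271.1, 354.1] 0.96
[151.2, 322.0, 186.8, 362.3] 0.75
[416.7, 244.0, 480.0, 307.3] 0.72
[329.9, 263.7, 361.6, 336.2] 0.67
[333.0, 328.7, 355.4, 365.6] 0.6
[215.5, 165.3, 242.7, 209.7] 0.32
```

View pics/w13.png

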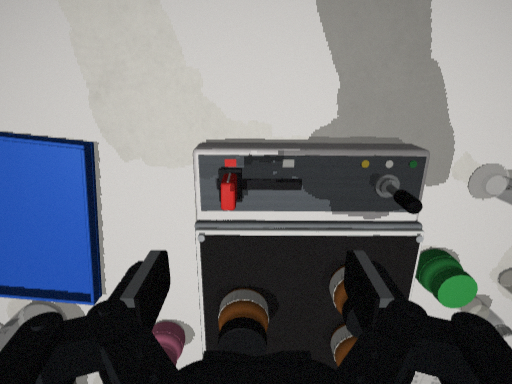

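The lock sits at the red mark (228,190) and the toggle is upright (estimated y 0.269, against 0.266 for upright). Amber jar C was knocked from (0.561,0.139) to (0.599,0.124). The green jar is at (450,285) and the pink at (167,340). Start with jar A at (0.566,0.245).

```bash
python3 -m pendant '[[[-2.8,2.8,0,0,0,0.02,100],[-2.8,2.8,0,0,0,0,100],[-2.8,2.8,0,0,0,0,100],[-2,2,0,0,0,0,100],[0,0,0,0,0,0,100]]]'
python3 - <<'E'
from h import *
need(.566,.245,.07,180)
KP=cam('wrist');shot('wrist','w14.png')
for m in bot.mark_of('wrist','jar_1'):print(np.round(m['uv']),round(m['confidence'],2),onz('wrist',m['uv'],.075,KP).round(4))
E
```

```text
time: 18.1
ee_pos: [0.5468, 0.2336, 0.1792]
tcp_rot: [179.9, -1.2, 179.6]
wrist_force: [1.6, -0.2, 0.7]
opening: 0.0856
tool cm [-2.15  1.14 10.88] turn xy [ 0.001 -0.021] z -0.006 pos [0.5468 0.2336 0.1792] rot [179.9  -1.2 179.6] F [ 1.6 -0.2  0.7] op 0.0856 t 18.1
[272. 274.] 0.98 [0.6475 0.2491 0.075 ]
[374. 195.] 0.95 [0.5613 0.3448 0.075 ]
[142. 235.] 0.91 [0.6017 0.1205 0.075 ]
[ 86. 290.] 0.77 [0.6653 0.0533 0.075 ]
```

```bash
python3 -m pendant '[[[-1.6,1.1,0,0,-0.02,0,100],[0,0,2,0,0,0,100],[0,0,2.5,0,0,0,100],[0,0,2,0,0,0,100],[0,0,0,0,0,0,100]]]'
python3 -c "
from h import *
need(.566,.2445,.07,180)"
```

```text
time: 18.62
ee_pos: [0.5582, 0.2373, 0.1122]
tcp_rot: [-179.9, -0.2, 179.4]
wrist_force: [-1.1, -0.5, -0.4]
opening: 0.0858
tool cm [-0.78  0.74  4.21] turn xy [-0.001 -0.003] z -0.01 pos [0.5582 0.2373 0.1122] rot [-179.9   -0.2  179.4] F [-1.1 -0.5 -0.4] op 0.0858 t 18.62
```

```bash
python3 -m pendant '[[[-0.7,0.7,0,0,0,0,100],[0,0,1.5,0,0,0,100],[0,0,1.3,0,0,0,100],[0,0,0.8,0,0,0,100],[0,0,0,0,0,0,100]]]'
python3 -c "
from h import *
need(.566,.2445,.07,180)"
```

```text
time: 19.03
ee_pos: [0.5661, 0.2428, 0.0794]
tcp_rot: [-180.0, 0.0, 179.2]
wrist_force: [0.1, 0.0, -1.0]
opening: 0.0857
tool cm [0.01 0.17 0.94] turn xy [-0.     0.001] z -0.013 pos [0.5661 0.2428 0.0794] rot [-180.     0.   179.2] F [ 0.1  0.  -1. ] op 0.0857 t 19.03
```

```bash
python3 -m pendant '[[[0,0.1,0.5,0,0,0,100],[0,0,0.4,0,0,0,100],[0,0,0,0,0,0,60],[0,0,0,0,0,0,50],[0,0,0,0,0,0,50]]]' 30
python3 -m pendant '[[[0,0,0,0,0,0,45],[0,0,0,0,0,0,45]]]'
python3 - <<'E'
from h import *
need(.566,.2445,.07,180)
a=shot('scene','s6.png')[150:230,140:240];b=shot('side','d6.png')[190:290,215:315]
a=cv2.resize(a,None,fx=4,fy=4,interpolation=2);b=cv2.resize(b,None,fx=3.2,fy=3.2,interpolation=2)
cv2.imwrite('pics/v6.png',np.hstack([a,b])[:,:,::-1])
E
```

```text
time: 19.45
ee_pos: [0.5671, 0.244, 0.0722]
tcp_rot: [180.0, 0.2, 179.2]
wrist_force: [0.1, -0.2, 5.4]
opening: 0.0518
time: 19.62
ee_pos: [0.5674, 0.2441, 0.0731]
tcp_rot: [180.0, 0.2, 179.2]
wrist_force: [-0.2, 0.4, -2.3]
opening: 0.0496
tool cm [0.14 0.04 0.31] turn xy [0.001 0.004] z -0.014 pos [0.5674 0.2441 0.0731] rot [180.    0.2 179.2] F [-0.2  0.4 -2.3] op 0.0496 t 19.62
```

View pics/v6.png

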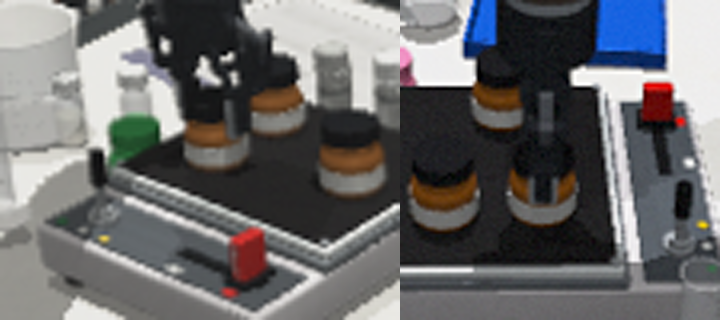

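The fingers hold jar A at mid height. The toggle is upright and the lock home at the red dot. Lift and carry.

```bash
python3 -m pendant '[[[0,0,-1,0,0,0,40],[0,0,-3,0,0,0,40],[0,0,-3.5,0,0,0,40],[0,0,-2,0,0,0,40],[0,0,0,0,0,0,40]]]' 35
python3 -c "
from h import *
need(.594,-.177,.2,176)"
```

```text
time: 20.13
ee_pos: [0.5649, 0.2434, 0.1712]
tcp_rot: [-179.9, -0.1, 179.2]
wrist_force: [0.1, 0.2, -1.2]
opening: 0.0491
tool cm [ -3.46 -42.    -2.84] turn xy [-0.001 -0.001] z 0.057 pos [0.5649 0.2434 0.1712] rot [-1.799e+02 -1.000e-01  1.792e+02] F [ 0.1  0.2 -1.2] op 0.0491 t 20.13
```

```bash
python3 -m pendant '[[[-0.5,-3.5,-0.6,0,0,0.02,40],[-0.5,-3.5,-0.6,0,0,0.02,40],[-0.5,-3.5,-0.4,0,0,0.02,40],[-0.5,-3.5,-0.4,0,0,0,40],[-0.5,-3.5,-0.3,0,0,0,40]]]'
python3 -m pendant '[[[-0.3,-3.8,-0.3,0,0,0,40],[-0.3,-3.8,-0.3,0,0,0,40],[-0.3,-3.8,-0.3,0,0,0,40],[-0.3,-3.8,-0.3,0,0,0,40],[0,-3,0,0,0,0,40]]]'
python3 -c "
from h import *
need(.594,-.177,.2,175.5)"
```

```text
time: 20.55
ee_pos: [0.5816, 0.0687, 0.194]
tcp_rot: [179.9, -0.0, 176.3]
wrist_force: [0.6, -0.0, -1.9]
opening: 0.0496
time: 20.97
ee_pos: [0.5804, -0.1228, 0.2042]
tcp_rot: [179.9, -0.1, 176.3]
wrist_force: [1.2, -0.1, -1.2]
opening: 0.0494
tool cm [-1.71 -5.32  0.42] turn xy [ 0.001 -0.002] z 0.014 pos [ 0.5804 -0.1228  0.2042] rot [ 1.799e+02 -1.000e-01  1.763e+02] F [ 1.2 -0.1 -1.2] op 0.0494 t 20.97
```

```bash
python3 -m pendant '[[[-0.3,-3,0,0,0,0.01,40],[-0.2,-1.8,1,0,0,0,40],[0,0,3,0,0,0,40],[0,0,3,0,0,0,40],[0,0,3,0,0,0,40]]]'
python3 -c "
from h import *
need(.581,-.176,.003,175.5)"
```

```text
time: 21.38
ee_pos: [0.5832, -0.1831, 0.1057]
tcp_rot: [-179.9, 0.5, 175.2]
wrist_force: [-0.5, -0.4, -1.6]
opening: 0.0492
tool cm [ 0.36  0.72 10.26] turn xy [-0.002  0.008] z -0.006 pos [ 0.5832 -0.1831  0.1057] rot [-179.9    0.5  175.2] F [-0.5 -0.4 -1.6] op 0.0492 t 21.38
```

```bash
python3 -m pendant '[[[0.3,0.7,2,0,0.008,0,40],[0,0,2.5,0,0,0,40],[0,0,2.2,0,0,0,40],[0,0,1,0,0,0,40],[0,0,0,0,0,0,40]]]'
python3 -c "
from h import *
need(.581,-.176,.003,175.5)"
```

```text
time: 21.8
ee_pos: [0.5748, -0.1751, 0.0148]
tcp_rot: [180.0, -0.7, 175.1]
wrist_force: [-0.1, -0.3, -1.3]
opening: 0.0496
tool cm [-0.64 -0.04  1.17] turn xy [ 0.    -0.013] z -0.008 pos [ 0.5748 -0.1751  0.0148] rot [180.   -0.7 175.1] F [-0.1 -0.3 -1.3] op 0.0496 t 21.8
```

Ready for the last part of the lowering, in small steps.

```bash
python3 -m pendant '[[[-0.5,0,0.4,0,-0.012,0,40],[0,0,0.4,0,0,0,40],[0,0,0.2,0,0,0,40],[0,0,0,0,0,0,40]]]'
python3 -c "
from h import *
need(.581,-.176,.003,175.5)"
```

```text
time: 22.13
ee_pos: [0.5817, -0.1759, 0.0067]
tcp_rot: [-180.0, 0.2, 175.1]
wrist_force: [0.1, 0.0, -1.4]
opening: 0.0492
tool cm [ 0.07 -0.01  0.37] turn xy [-0.     0.004] z -0.008 pos [ 0.5817 -0.1759  0.0067] rot [-180.     0.2  175.1] F [ 0.1  0.  -1.4] op 0.0492 t 22.13
```

```bash
python3 -m pendant '[[[0,0,0.3,0,0,0,40],[0,0,0.1,0,0,0,40],[0,0,0,0,0,0,40]]]'
python3 -m pendant '[[[0,0,0.1,0,0,0,40],[0,0,0,0,0,0,40]]]'
```

```text
time: 22.38
ee_pos: [0.5833, -0.1764, 0.0049]
tcp_rot: [-179.9, 0.4, 175.1]
wrist_force: [-0.6, -0.5, -2.1]
opening: 0.0492
time: 22.55
ee_pos: [0.5836, -0.1765, 0.0044]
tcp_rot: [-179.9, 0.5, 175.1]
wrist_force: [0.1, 0.1, -1.9]
opening: 0.0495
```

```bash
python3 -m pendant '[[[0,0,0.2,0,0.008,0,40],[0,0,0.1,0,0,0,40],[0,0,0,0,0,0,40]]]'
```

```text
time: 22.8
ee_pos: [0.584, -0.1767, 0.003]
tcp_rot: [-179.9, 0.1, 175.1]
wrist_force: [-0.4, 0.2, -1.2]
opening: 0.0498
```

Release and rise.

```bash
python3 -m pendant '[[[0,0,0.1,0,0,0,65],[0,0,0,0,0,0,80],[0,0,0,0,0,0,100],[0,0,0,0,0,0,100],[0,0,-1,0,0,0,100]]]' 20
python3 -m pendant '[[[0,0,-3,0,0,0,100],[0,0,-4,0,0,0,100],[0,0,-4,0,0,0,100],[0,0,-4,0,0,0,100],[0,2,-3,0,0,0,100]]]'
python3 - <<'E'
from h import *
a=shot('scene','s7.png');a=cv2.resize(a[140:310,100:400],None,fx=2.5,fy=2.5,interpolation=2)
cv2.imwrite('pics/v7.png',a[:,:,::-1]);need(.6475,.249,.2,180)
E
```

```text
time: 23.22
ee_pos: [0.5834, -0.1765, 0.0103]
tcp_rot: [-179.9, -0.1, 175.1]
wrist_force: [-0.5, 0.3, -0.1]
opening: 0.0853
time: 23.63
ee_pos: [0.581, -0.1571, 0.1929]
tcp_rot: [180.0, -0.8, 174.9]
wrist_force: [1.4, 0.1, 0.4]
opening: 0.0857
tool cm [-2.970e+00  4.063e+01 -3.000e-02] turn xy [ 0.001 -0.006] z -0.087 pos [ 0.5828 -0.1532  0.1994] rot [179.9  -0.4 175. ] F [-2.2  3.2  4.9] op 0.0857 t 23.68
```

View pics/v7.png

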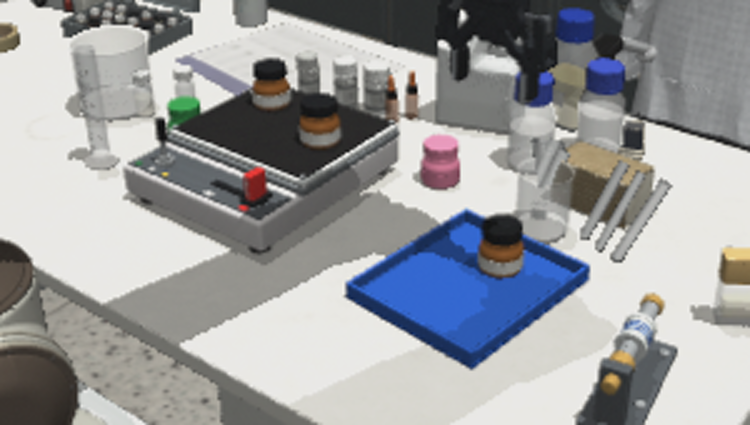

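Jar A stands upright in the tray at (500,245) of the crop; B and C are still on the platform. I've viewed 14 pictures so far. C next.

```bash
python3 -m pendant '[[[0,3.8,-0.3,0,0,-0.02,100],[0,3.8,-0.3,0,0,-0.02,100],[0,3.8,-0.3,0,0,-0.02,100],[0,3.8,-0.3,0,0,-0.02,100],[0,3.8,-0.3,0,0,0,100]]]'
python3 -m pendant '[[[0,3.8,-0.3,0,0,0,100],[0,3,0,0,0,0,100],[0,0,0,0,0,0,100]]]'
cat > f.py <<'E'
from h import *
need(.602,.121,.07,180)
KP=cam('wrist');shot('wrist','w15.png')
for m in bot.mark_of('wrist','jar_1'):print(np.round(m['uv']),round(m['confidence'],2),onz('wrist',m['uv'],.075,KP).round(4))
for n in('scene','side'):
    shot(n,n+'9.png')
    for m in bot.mark_of(n,'jar_1'):print(n,np.round(m['uv']),round(m['confidence'],2),onz(n,m['uv'],.075).round(4),onz(n,m['uv'],.005).round(4))
E
python3 f.py
```

```text
time: 24.1
ee_pos: [0.5934, 0.0367, 0.2238]
tcp_rot: [-180.0, 0.3, 179.3]
wrist_force: [0.4, 1.0, -0.2]
opening: 0.0853
time: 24.35
ee_pos: [0.5931, 0.1143, 0.2301]
tcp_rot: [179.9, 0.5, 179.6]
wrist_force: [0.2, -0.4, -0.3]
opening: 0.0853
tool cm [-0.74  0.66 16.02] turn xy [0.001 0.009] z -0.007 pos [0.5931 0.1143 0.2301] rot [179.9   0.5 179.6] F [ 0.2 -0.4 -0.3] op 0.0853 t 24.35
[264. 170.] 0.97 [0.6002 0.1229 0.075 ]
[ 32. 144.] 0.89 [ 0.5702 -0.1241  0.075 ]
[455. 143.] 0.77 [0.5718 0.3257 0.075 ]
[180. 238.] 0.6 [0.6826 0.0227 0.075 ]
[375. 210.] 0.59 [0.6494 0.25   0.075 ]
scene [300. 249.] 0.93 [ 0.4848 -0.2373  0.075 ] [ 0.5705 -0.1862  0.005 ]
scene [231. 199.] 0.9 [0.592  0.0989 0.075 ] [0.6888 0.1847 0.005 ]
scene [276. 213.] 0.73 [ 0.6042 -0.0724  0.075 ] [ 0.7023 -0.0042  0.005 ]
scene [209. 181.] 0.71 [0.647  0.2493 0.075 ] [0.7495 0.3506 0.005 ]
scene [177. 196.] 0.54 [0.5004 0.2589 0.075 ] [0.5878 0.3612 0.005 ]
side [245. 226.] 0.91 [0.607  0.1199 0.075 ] [0.609  0.0261 0.005 ]
side [253. 192.] 0.77 [ 0.5841 -0.0644  0.075 ] [ 0.5835 -0.1789  0.005 ]
side [229. 255.] 0.7 [0.646  0.2465 0.075 ] [0.6524 0.1667 0.005 ]
side [253. 312.] 0.7 [0.5842 0.4295 0.075 ] [0.5836 0.3703 0.005 ]
side [215. 224.] 0.59 [0.6938 0.1125 0.075 ] [0.7055 0.0177 0.005 ]
```

C is at (0.601,0.122), B at (0.648,0.249). Descend on C.

```bash
python3 -m pendant '[[[-0.7,0.8,2,0,0.009,0,100],[0,0,3,0,0,0,100],[0,0,3,0,0,0,100],[0,0,2.5,0,0,0,100],[0,0,0,0,0,0,100]]]'
python3 -c "
from h import *
need(.601,.122,.072,180)"
```

```text
time: 25.07
ee_pos: [0.6029, 0.1092, 0.1234]
tcp_rot: [180.0, 0.2, 178.7]
wrist_force: [-1.2, -1.3, -1.0]
opening: 0.0854
tool cm [0.24 1.27 5.14] turn xy [0.001 0.004] z -0.023 pos [0.6029 0.1092 0.1234] rot [180.    0.2 178.7] F [-1.2 -1.3 -1. ] op 0.0854 t 25.07
```

```bash
python3 -m pendant '[[[0.2,1.2,0,0,0,-0.02,100],[0,0,1.8,0,0,0,100],[0,0,1.5,0,0,0,100],[0,0,1,0,0,0,100],[0,0,0,0,0,0,100]]]'
python3 -c "
from h import *
need(.601,.122,.072,180)"
```

```text
time: 25.48
ee_pos: [0.6031, 0.1202, 0.0858]
tcp_rot: [179.9, 0.5, 179.7]
wrist_force: [-0.7, 0.5, -1.3]
opening: 0.0854
tool cm [0.23 0.18 1.37] turn xy [0.002 0.009] z -0.004 pos [0.6031 0.1202 0.0858] rot [179.9   0.5 179.7] F [-0.7  0.5 -1.3] op 0.0854 t 25.48
```

```bash
python3 -m pendant '[[[0.2,0.2,0.7,0,0.009,0,100],[0,0,0.5,0,0,0,100],[0,0,0.2,0,0,0,60],[0,0,0,0,0,0,50],[0,0,0,0,0,0,45]]]' 35
python3 -m pendant '[[[0,0,0,0,0,0,40],[0,0,0,0,0,0,40]]]'
python3 -m pendant '[[[0,0,-1,0,0,0,40],[0,0,-3,0,0,0,40],[0,0,-3.5,0,0,0,40],[0,0,-2.5,0,0,0,40],[0,0,0,0,0,0,40]]]'
python3 -c "
from h import *
need(.518,-.171,.2,175.5)"
```

```text
time: 25.9
ee_pos: [0.603, 0.1228, 0.0755]
tcp_rot: [179.9, 0.2, 179.8]
wrist_force: [0.5, -8.0, 10.5]
opening: 0.052
time: 26.07
ee_pos: [0.6036, 0.1223, 0.0769]
tcp_rot: [179.9, 0.3, 179.7]
wrist_force: [0.4, -0.2, -1.9]
opening: 0.0477
time: 26.48
ee_pos: [0.6006, 0.1221, 0.1806]
tcp_rot: [179.9, 0.0, 179.7]
wrist_force: [0.0, -0.7, -0.9]
opening: 0.0474
tool cm [  8.13 -29.34  -2.  ] turn xy [0.002 0.   ] z 0.074 pos [0.6006 0.1221 0.1806] rot [179.9   0.  179.7] F [ 0.  -0.7 -0.9] op 0.0474 t 26.48
```

```bash
python3 -m pendant '[[[0.6,-3.7,-0.5,0,0,0.02,40],[1,-3.7,-0.4,0,0,0.02,40],[1,-3.7,-0.3,0,0,0.02,40],[1,-3.7,-0.3,0,0,0.014,40],[1,-3.7,-0.3,0,0,0,40]]]'
python3 -m pendant '[[[1,-3.7,-0.2,0,0,0,40],[1,-3.5,0,0,0,0,40],[0,-1.5,0,0,0,0,40],[0,0,0,0,0,0,40]]]'
python3 -c "
from h import *
need(.518,-.171,.008,175.5)"
```

```text
time: 26.9
ee_pos: [0.5473, -0.0591, 0.199]
tcp_rot: [179.7, 0.1, 176.0]
wrist_force: [0.9, -1.1, -1.3]
opening: 0.047
time: 27.23
ee_pos: [0.5165, -0.1534, 0.2017]
tcp_rot: [179.8, 0.2, 175.7]
wrist_force: [0.8, 0.6, -1.2]
opening: 0.0473
tool cm [-0.23 -1.82 19.36] turn xy [0.004 0.003] z 0.003 pos [ 0.5165 -0.1534  0.2017] rot [179.8   0.2 175.7] F [ 0.8  0.6 -1.2] op 0.0473 t 27.23
```

```bash
python3 -m pendant '[[[-0.2,-1.8,1,0,0,0,40],[0,0,3,0,0,0,40],[0,0,3.5,0,0,0,40],[0,0,3,0,0,0,40],[0,0,0,0,0,0,40]]]'
python3 -c "
from h import *
need(.518,-.171,.008,175.5)"
```

```text
time: 27.65
ee_pos: [0.5185, -0.1714, 0.095]
tcp_rot: [179.7, 0.4, 175.5]
wrist_force: [-0.6, 0.5, -2.5]
opening: 0.0474
tool cm [ 0.12 -0.    8.7 ] turn xy [0.004 0.007] z 0.0 pos [ 0.5185 -0.1714  0.095 ] rot [179.7   0.4 175.5] F [-0.6  0.5 -2.5] op 0.0474 t 27.65
```

```bash
python3 -m pendant '[[[0,0,1.5,0,0.007,0,40],[0,0,2.5,0,0,0,40],[0,0,2,0,0,0,40],[0,0,1,0,0,0,40],[0,0,0,0,0,0,40]]]'
python3 -c "
from h import *
need(.518,-.171,.008,175.5)"
```

```text
time: 28.07
ee_pos: [0.5206, -0.1679, 0.0278]
tcp_rot: [179.7, 0.1, 175.7]
wrist_force: [-0.8, -0.5, -1.8]
opening: 0.0476
tool cm [ 0.24 -0.34  1.98] turn xy [0.005 0.002] z 0.004 pos [ 0.5206 -0.1679  0.0278] rot [1.797e+02 1.000e-01 1.757e+02] F [-0.8 -0.5 -1.8] op 0.0476 t 28.07
```

```bash
python3 -m pendant '[[[0.2,-0.3,0.7,0.005,0,0,40],[0,0,0.6,0,0,0,40],[0,0,0.3,0,0,0,40],[0,0,0.2,0,0,0,40],[0,0,0,0,0,0,40]]]'
python3 -c "
from h import *
need(.518,-.171,.008,175.5)"
```

```text
time: 28.48
ee_pos: [0.5211, -0.171, 0.0139]
tcp_rot: [-179.9, 0.5, 175.8]
wrist_force: [-0.8, -0.3, -1.3]
opening: 0.0474
tool cm [ 0.32 -0.03  0.59] turn xy [-0.001  0.008] z 0.005 pos [ 0.5211 -0.171   0.0139] rot [-179.9    0.5  175.8] F [-0.8 -0.3 -1.3] op 0.0474 t 28.48
```

```bash
python3 -m pendant '[[[0.3,0,0.3,0,0.008,0,40],[0,0,0.3,0,0,0,40],[0,0,0.1,0,0,0,40],[0,0,0,0,0,0,40]]]'
python3 -m pendant '[[[0,0,0.1,0,0,0,40],[0,0,0,0,0,0,40]]]'
```

```text
time: 28.82
ee_pos: [0.5186, -0.1711, 0.0076]
tcp_rot: [-179.9, 0.1, 175.8]
wrist_force: [0.4, -0.3, -1.7]
opening: 0.0477
time: 28.98
ee_pos: [0.5186, -0.1711, 0.0065]
tcp_rot: [-179.9, 0.1, 175.8]
wrist_force: [-0.6, 0.6, -1.4]
opening: 0.0473
```

```bash
python3 -m pendant '[[[0,0,0.1,0,0,0,60],[0,0,0,0,0,0,70],[0,0,0,0,0,0,90],[0,0,0,0,0,0,100],[0,0,-0.5,0,0,0,100]]]' 20
python3 -m pendant '[[[0,0,-3,0,0,0,100],[0,0,-4,0,0,0,100],[0,0,-4,0,0,0,100],[0,0,-4,0,0,0,100],[-0.5,3.5,-2,0,0,-0.02,100]]]'
python3 -m pendant '[[[-1,3.7,-0.4,0,0,-0.02,100],[-1.3,3.7,-0.4,0,0,-0.02,100],[-1.3,3.7,-0.3,0,0,-0.02,100],[-1.3,3.7,-0.3,0,0,0,100],[-1.3,3.7,-0.2,0,0,0,100]]]'
python3 -c "
from h import *
need(.648,.249,.2,180)"
```

```text
time: 29.4
ee_pos: [0.5187, -0.1712, 0.0107]
tcp_rot: [-179.9, 0.1, 175.7]
wrist_force: [0.4, 0.1, -0.1]
opening: 0.0852
time: 29.82
ee_pos: [0.5219, -0.1383, 0.1835]
tcp_rot: [-180.0, -0.5, 176.6]
wrist_force: [1.8, -0.5, 0.2]
opening: 0.0858
time: 30.23
ee_pos: [0.5917, 0.0496, 0.2125]
tcp_rot: [-179.9, 0.5, 179.8]
wrist_force: [-0.6, -0.4, 0.2]
opening: 0.0853
tool cm [-5.56 19.96  1.25] turn xy [-0.002  0.008] z -0.003 pos [0.5917 0.0496 0.2125] rot [-179.9    0.5  179.8] F [-0.6 -0.4  0.2] op 0.0853 t 30.23
```

```bash
python3 -m pendant '[[[-1.2,3.8,-0.1,0,0,0,100],[-1.2,3.8,-0.1,0,0,0,100],[-1.2,3.8,-0.1,0,0,0,100],[-0.8,3.8,0,0,0,0,100],[0,3,0,0,0,0,100]]]'
python3 f.py; python3 -c "
from h import *
need(.648,.249,.1,180)"
```

```text
time: 30.65
ee_pos: [0.6382, 0.2419, 0.2188]
tcp_rot: [-179.9, 0.8, 179.9]
wrist_force: [0.4, -0.4, 0.0]
opening: 0.0854
tool cm [  3.79 -12.08  14.84] turn xy [-0.001  0.013] z -0.003 pos [0.6382 0.2419 0.2188] rot [-179.9    0.8  179.9] F [ 0.4 -0.4  0. ] op 0.0854 t 30.65
[364. 111.] 0.61 [0.5823 0.3481 0.075 ]
[ 85. 207.] 0.59 [0.6844 0.0526 0.075 ]
[263. 176.] 0.58 [0.6495 0.2486 0.075 ]
scene [290. 255.] 0.93 [ 0.4468 -0.2293  0.075 ] [ 0.5286 -0.1773  0.005 ]
scene [206. 180.] 0.82 [0.6438 0.2604 0.075 ] [0.746  0.3629 0.005 ]
scene [302. 247.] 0.78 [ 0.4987 -0.2356  0.075 ] [ 0.5859 -0.1842  0.005 ]
scene [274. 210.] 0.53 [ 0.617  -0.0584  0.075 ] [0.7164 0.0112 0.005 ]
scene [177. 194.] 0.49 [0.5082 0.2676 0.075 ] [0.5964 0.3708 0.005 ]
side [229. 255.] 0.98 [0.6452 0.2476 0.075 ] [0.6515 0.168  0.005 ]
side [252. 316.] 0.96 [0.5867 0.4396 0.075 ] [0.5865 0.3815 0.005 ]
side [251. 190.] 0.75 [ 0.5901 -0.0811  0.075 ] [ 0.5902 -0.1975  0.005 ]
side [270. 193.] 0.61 [ 0.5257 -0.0632  0.075 ] [ 0.5186 -0.1775  0.005 ]
side [214. 222.] 0.55 [0.6986 0.1042 0.075 ] [0.7108 0.0085 0.005 ]
tool cm [-0.87  1.11 11.97] turn xy [-0.001  0.013] z -0.004 pos [0.6377 0.2381 0.2196] rot [-179.9    0.8  179.8] F [-0.6 -0.6  0. ] op 0.0853 t 30.95
```

Both placed jars read correctly in the tray. B is at (0.648,0.249).

```bash
python3 -m pendant '[[[-0.8,1.1,1,0,0.012,0,100],[0,0,3,0,0,0,100],[0,0,3,0,0,0,100],[0,0,2.5,0,0,0,100],[0,0,0,0,0,0,100]]]'
python3 -c "
from h import *
need(.648,.249,.072,180)"
```

```text
time: 31.37
ee_pos: [0.6496, 0.2422, 0.127]
tcp_rot: [179.9, 0.6, 179.2]
wrist_force: [-0.5, -0.4, -0.7]
opening: 0.0857
tool cm [0.22 0.67 5.5 ] turn xy [0.002 0.01 ] z -0.013 pos [0.6496 0.2422 0.127 ] rot [179.9   0.6 179.2] F [-0.5 -0.4 -0.7] op 0.0857 t 31.37
```

```bash
python3 -m pendant '[[[0.2,0.7,0.3,0,0.01,-0.01,100],[0,0,1.8,0,0,0,100],[0,0,1.6,0,0,0,100],[0,0,0.8,0,0,0,100],[0,0,0,0,0,0,100]]]'
python3 -c "
from h import *
need(.648,.249,.072,180)"
```

```text
time: 31.78
ee_pos: [0.6496, 0.2467, 0.0894]
tcp_rot: [179.7, 0.3, 179.6]
wrist_force: [-0.6, 0.6, -0.3]
opening: 0.0851
tool cm [0.17 0.22 1.74] turn xy [0.004 0.005] z -0.007 pos [0.6496 0.2467 0.0894] rot [179.7   0.3 179.6] F [-0.6  0.6 -0.3] op 0.0851 t 31.78
```

```bash
python3 -m pendant '[[[0.1,0.2,0.8,0.004,0.005,0,100],[0,0,0.8,0,0,0,100],[0,0,0.3,0,0,0,60],[0,0,0,0,0,0,50],[0,0,0,0,0,0,45]]]' 35
python3 -m pendant '[[[0,0,0,0,0,0,40],[0,0,0,0,0,0,40]]]'
python3 -m pendant '[[[0,0,-1,0,0,0,40],[0,0,-3,0,0,0,40],[0,0,-3.5,0,0,0,40],[0,0,-2.5,0,0,0,40],[0,0,0,0,0,0,40]]]'
python3 -c "
from h import *
need(.455,-.166,.2,175.5)"
```

```text
time: 32.2
ee_pos: [0.6504, 0.2495, 0.0741]
tcp_rot: [179.9, 0.2, 179.6]
wrist_force: [0.2, 1.1, 0.8]
opening: 0.0514
time: 32.37
ee_pos: [0.6506, 0.2498, 0.0751]
tcp_rot: [179.8, 0.3, 179.6]
wrist_force: [0.3, -0.1, -0.3]
opening: 0.0479
time: 32.78
ee_pos: [0.6479, 0.2485, 0.1789]
tcp_rot: [180.0, 0.0, 179.6]
wrist_force: [0.8, 0.1, -0.1]
opening: 0.0477
tool cm [ 19.   -41.59  -2.13] turn xy [0. 0.] z 0.071 pos [0.6479 0.2485 0.1789] rot [180.    0.  179.6] F [ 0.8  0.1 -0.1] op 0.0477 t 32.78
```

```bash
python3 -m pendant '[[[1.6,-3.5,-0.5,0,0,0.02,40],[1.7,-3.6,-0.4,0,0,0.02,40],[1.7,-3.6,-0.3,0,0,0.02,40],[1.7,-3.6,-0.3,0,0,0.01,40],[1.7,-3.6,-0.3,0,0,0,40]]]'
python3 -m pendant '[[[1.7,-3.6,-0.2,0,0,0,40],[1.7,-3.6,-0.2,0,0,0,40],[1.7,-3.6,-0.2,0,0,0,40],[1.7,-3.6,-0.2,0,0,0,40],[1.7,-3.6,0,0,0,0,40]]]'
python3 -c "
from h import *
need(.455,-.166,.2,175.5)"
```

```text
time: 33.2
ee_pos: [0.5554, 0.0743, 0.1932]
tcp_rot: [180.0, -0.1, 175.9]
wrist_force: [0.3, -1.2, -1.2]
opening: 0.0477
time: 33.62
ee_pos: [0.4508, -0.1056, 0.2024]
tcp_rot: [-180.0, -0.0, 176.0]
wrist_force: [1.2, -0.5, -1.3]
opening: 0.0476
tool cm [-0.84 -6.    0.24] turn xy [-0.    -0.001] z 0.008 pos [ 0.4508 -0.1056  0.2024] rot [-180.   -0.  176.] F [ 1.2 -0.5 -1.3] op 0.0476 t 33.62
```

```bash
python3 -m pendant '[[[-0.8,-3.5,0,0,0,0.008,40],[0,-1.8,1,0,0,0,40],[0,0,2.5,0,0,0,40],[0,0,3,0,0,0,40],[0,0,1,0,0,0,40]]]'
python3 -c "
from h import *
need(.456,-.166,.006,175.5)"
```

```text
time: 34.03
ee_pos: [0.4509, -0.1693, 0.1306]
tcp_rot: [-179.7, 0.5, 174.9]
wrist_force: [0.3, -0.2, -1.6]
opening: 0.048
tool cm [-0.38  0.44 12.46] turn xy [-0.005  0.008] z -0.01 pos [ 0.4509 -0.1693  0.1306] rot [-179.7    0.5  174.9] F [ 0.3 -0.2 -1.6] op 0.048 t 34.03
```

```bash
python3 -m pendant '[[[-0.3,0.4,1.5,-0.005,0.008,0,40],[0,0,3,0,0,0,40],[0,0,3,0,0,0,40],[0,0,1.5,0,0,0,40],[0,0,0,0,0,0,40]]]'
python3 -c "
from h import *
need(.456,-.166,.006,175.5)"
```

```text
time: 34.45
ee_pos: [0.4552, -0.1635, 0.0366]
tcp_rot: [179.9, -0.0, 175.0]
wrist_force: [-0.5, 0.6, -1.3]
opening: 0.048
tool cm [-0.11 -0.25  3.06] turn xy [ 0.002 -0.001] z -0.008 pos [ 0.4552 -0.1635  0.0366] rot [179.9  -0.  175. ] F [-0.5  0.6 -1.3] op 0.048 t 34.45
```

```bash
python3 -m pendant '[[[-0.1,-0.2,1,0,0,0,40],[0,0,1,0,0,0,40],[0,0,0.4,0,0,0,40],[0,0,0.2,0,0,0,40],[0,0,0,0,0,0,40]]]'
python3 -c "
from h import *
need(.456,-.166,.006,175.5)"
```

```text
time: 34.87
ee_pos: [0.4585, -0.1649, 0.0113]
tcp_rot: [179.9, 0.1, 175.2]
wrist_force: [0.1, -0.8, -1.2]
opening: 0.0477
tool cm [ 0.24 -0.14  0.53] turn xy [0.001 0.002] z -0.006 pos [ 0.4585 -0.1649  0.0113] rot [1.799e+02 1.000e-01 1.752e+02] F [ 0.1 -0.8 -1.2] op 0.0477 t 34.87
```

```bash
python3 -m pendant '[[[0.2,-0.1,0.3,0,0,0,40],[0,0,0.2,0,0,0,40],[0,0,0.1,0,0,0,40],[0,0,0,0,0,0,40]]]'
```

```text
time: 35.2
ee_pos: [0.4574, -0.1663, 0.0068]
tcp_rot: [180.0, 0.3, 175.1]
wrist_force: [-0.2, 0.5, -0.2]
opening: 0.0482
```

```bash
python3 -m pendant '[[[0,0,0.2,0,0,0,40],[0,0,0,0,0,0,60],[0,0,0,0,0,0,70],[0,0,0,0,0,0,100],[0,0,0,0,0,0,100]]]' 20
python3 -m pendant '[[[0,0,-1,0,0,0,100],[0,0,-3,0,0,0,100],[0,0,-4,0,0,0,100],[0,0,-4,0,0,0,100],[0,0,-4,0,0,0,100]]]'
python3 -m pendant '[[[2,3.5,-1,0,0,0,100],[2,3.5,0,0,0,0,100],[0,2,0,0,0,0,100],[0,0,0,0,0,0,100],[0,0,0,0,0,0,100]]]'
python3 - <<'E'
from h import *
a=shot('scene','s8.png');a=cv2.resize(a[140:310,100:420],None,fx=2.4,fy=2.4,interpolation=2);cv2.imwrite('pics/v8.png',a[:,:,::-1])
need(.4,0,.2)
KP=cam('scene')
tr=np.array([.5263,-.1715]);th=np.radians(-4.76)
b=shot('side','d8.png')
for n in('scene','side'):
    for m in bot.mark_of(n,'jar_1'):
        p=onz(n,m['uv'],.005)[:2]-tr;print(n,np.round(m['uv']),[round(float(v),3) for v in(np.cos(th)*p[0]+np.sin(th)*p[1],-np.sin(th)*p[0]+np.cos(th)*p[1])])
for t in('toggle_tip','lock_grip','sleeve_mid'):
    print(t,[(n,np.round(m['uv'])) for n in('scene','side') for m in bot.mark_of(n,t)[:2]])
E
```

```text
time: 35.62
ee_pos: [0.4581, -0.1666, 0.0057]
tcp_rot: [180.0, 0.4, 175.1]
wrist_force: [0.4, -0.1, 0.7]
opening: 0.0813
time: 36.03
ee_pos: [0.452, -0.1646, 0.1649]
tcp_rot: [179.8, -0.5, 175.1]
wrist_force: [1.2, -1.1, 0.7]
opening: 0.0852
time: 36.45
ee_pos: [0.4233, -0.0713, 0.1917]
tcp_rot: [179.9, 0.7, 175.0]
wrist_force: [-0.4, -0.4, 0.1]
opening: 0.0856
tool cm [ 2.95  6.93 -0.86] turn xy [0.001 0.013] z 0 pos [ 0.4234 -0.0716  0.1917] rot [179.9   0.7 174.9] F [ 1.3 -1.2  0.2] op 0.0855 t 36.5
scene [271. 263.] [-0.064, 0.009]
scene [286. 258.] [-0.019, -0.007]
scene [299. 246.] [0.056, 0.002]
scene [175. 196.] [0.009, 0.536]
scene [274. 213.] [0.157, 0.182]
side [251. 316.] [0.016, 0.557]
side [212. 225.] [0.171, 0.207]
side [269. 192.] [-0.001, -0.009]
side [290. 192.] [-0.079, -0.015]
side [252. 190.] [0.062, -0.018]
toggle_tip [('scene', array([167., 188.])), ('side', array([304., 246.]))]
lock_grip [('scene', array([197., 207.])), ('scene', array([142., 205.])), ('side', array([293., 218.]))]
sleeve_mid [('scene', array([352., 276.])), ('side', array([278., 148.])), ('side', array([253., 193.]))]
```

View pics/v8.png

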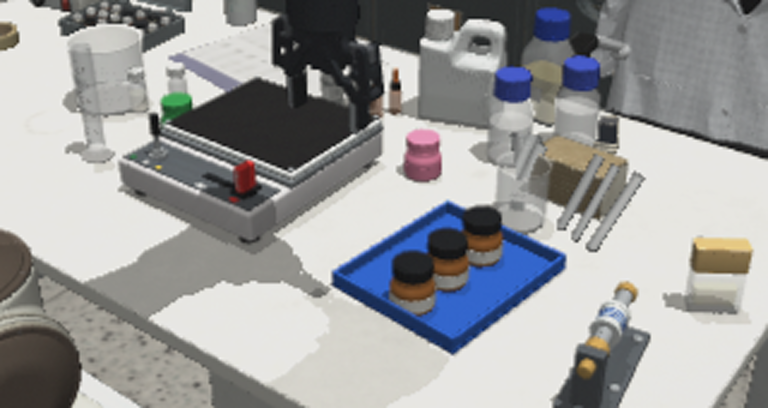

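All three amber jars stand upright in the tray, the platform is empty, the toggle is upright, the lock is at its mark, the sleeve is forward and the bystanders are untouched. Handing in.

```bash
python3 -c "
from h import *
print(bot.job_done())"
```

```text
the job is handed in; nothing more can be done
None
```

The job is handed in. It took 36.5 s of the 210 s allowed, and no verdict was reported.

**What I did**
- **Toggle:** I closed the fingers around it to bring it upright. The first try passed over the handle, so I went lower and it worked. The fingertips sit about 2–3 cm above the reported TCP, and I allowed for that from then on.
- **Sleeve:** my first grip caught only its upper arc. After gripping lower, I pulled it back to its stop (about 44 N reading) and let it snap forward.
- **Lock:** I slid it to its end stop, where the wrist force rose to 65 N.
- **Jars:** three amber jars were present, and all three now stand in the tray. One had been knocked a few centimetres across the platform, so I found it again before gripping it.

**Last checks**
- **Tray:** the last picture shows the jars upright. They lie at about −0.07, −0.01 and +0.06 m along the tray's x and within 0.02 m along y, so inside the limits. The two cameras differ by up to 2 cm.
- **Shaker and coupler:** the toggle is upright, the lock is at the red mark and the sleeve is forward. I judged these from camera views, since the joint values cannot be read directly.
- **Lock reading:** the picture put the lock at about 5.5 cm of travel, just under the 5.6 cm limit and within camera error. The hard stop is my stronger evidence that it is home.
- **Bystanders:** the cylinder, gold bottle and the green and pink jars look unmoved, and the gripper is clear of everything.

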